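Set up the jar drying stand and put the washed jars on it

ROBOT

A 6-joint arm with a two-finger parallel gripper is mounted at the origin on a cart in front of the work surface, level with it; the furniture and walls round the work are solid. World frame = base frame: x ahead of the robot, y to its left, z up, the work surface at z = 0. Lengths are in m, angles in degrees, forces in N, time in s.
With the tool pointing down it reaches from about 0.25 to 0.725 m from the base axis. Payload 9.7 kg.
Tool frame: the origin (TCP) lies at the very end of the fingers, on their centre line; the grasp point (between the pads) lies grasp_offset behind it (grasp_offset is the distance from the TCP to the grasp point, in m); z points along the fingers, y is the line along which they close (so a half turn about z gives the same grasp; the last joint's range is limited). The gripper opens to 85 mm and grips with 20 to 120 N. Pads are 22 mm wide; open, the fingers measure 114 mm over their backs; the gripper's body (76 mm by 85 mm) begins 54 mm behind the grasp point. The pads swing forward as they close: fully open they stand 13 mm farther back than shut.
Start: joints at [75.802, 4.979, 10.078, 95.1, 0, 90], TCP at [0.135, 0.533, 0.231] pointing down, gripper open.
Joint ranges: [-179.16, 179.16], [-48.56, 103.87], [-65.8, 70.77], [-126.05, 130.52], [-82.76, 87.17], [-180, 180]. Speed limits (degrees/s): [127.2, 127.2, 147.25, 180, 180, 180].

INTERFACE

Orientations are given as [roll, pitch, yaw] about the fixed x, y, z axes, in that order (R = Rz(yaw) Ry(pitch) Rx(roll)).
In Python, from workcell import get_obs, camera, calibration, job_done, recognise, cut_out, mark_of, grasp_offset gives the robot as it stands.
- The arm moves only by the tool servo_tool, never from a script. Its argument "moves" is a list of rows, each a list of 3 entries, a list of its own where there are three numbers: the turn, a rotation vector about the tool's x, y, z in degrees, then the shift along the tool's x, y, z in m, then the opening in per cent of the stroke, from 0 (shut) to 100 (fully open). In form: [[[ax, ay, az], [x, y, z], claw], ...]. A call has 1 to 12 rows; each row shifts and turns the commanded pose from where the row before left it, along the tool's axes as they then stand; what a row does not reach is not made up. A row lasts 1/10 s, in which the tool goes at most 50 mm and 8.59 degrees, less where a joint would pass 70% of its speed; a pose out of reach is approached as far as the arm can. A call is refused whole if a number of a shift passes 0.05 or a number of a turn 8.59, either way. A call with a gripper value outside its range is refused whole. The fingers move at their own pace and stop on an object; "force" is the grip in N (left out, the last holds). Time passes only in rows, so rows that do not move let the fingers close. It gives the time, the measured TCP pose, the force, the opening and the grip force at its end, in the units of the state.
- get_obs(): the state, without advancing time (a new reading comes with each control period).
- camera(name): name is "side" or "top" or "wrist"; returns (picture, depth): 384x512x3 uint8, red, green, blue; 384x512 float32, m along the optical axis (not along the pixel's ray), 0 where there is no reading.
- calibration(name): a dict with "camera_matrix" (3x3 intrinsics, pixels), "dist" ([k1, k2, p1, p2, k3] as OpenCV has them; the pictures are not rectified), "R" (3x3) and "t" (3): a world point X has camera coordinates R X + t. Camera axes: x right, y down, z forward; pixel columns grow to the right and rows downward; lengths in m; the calibration is good to about 2 mm. A picture is of the moment at which its call begins: read the wrist's pose just before it. calibration takes no time and is no camera call; for the wrist camera it gives the pose at the moment of the call.
- job_done(): hands the job in; it is judged then, once.
Trained networks look in the newest picture that a camera, given by its name, has taken for a name from the list of things; names that differ only in an ending like _2 or _b are one class to them, and where a whole thing is asked for, a point or a joint stands for the part that bears it (a point fixed in the world has none). Each returns a list of dicts, best first, with "score" (0 to 1); they miss things now and then, are a little off and sometimes report something else, mostly with a low value. They report only what shows in the picture. A call takes as long as a camera call.
- recognise(name, camera): "xyz" ([x, y, z] in m, in the coordinates of the camera as it stood for that picture, good to about 4 mm: the middle of the surface that is visible of it).
- cut_out(name, camera): "mask" (384x512 bool, what is visible of it).
- mark_of(name, camera): "xyz" ([x, y, z] in m, in the coordinates of the camera as it stood for that picture, good to about 4 mm: a listed point, or the origin of a listed thing).
The state is a dict: "time": time; "q": joint angles; "qd": joint speeds; "joint_efforts": joint torques, N m; "ee_pos": TCP position; "tcp_rot": TCP orientation; "wrist_force": force on the tool from outside, world axes, zero at the start; "torque": the same for the moment, N m; "opening": finger opening in m; "grasp_force": force on a finger pad.
Only numpy, scipy, OpenCV 4.12 (cv2) and the standard library are available. Lean on these libraries where they do the work, as an engineer would, in place of code of your own. Each camera call takes 0.05 s, during which the arm holds its last target. There are 200 camera calls.

TASK

Get the drying stand ready: lower the peg plate over the stand's two locating pins until it lies flush on the stand, then turn both swing clamps fully so that their fingers lie across the plate. Then stand every square jar upside down on a peg of the plate, one to a peg, mouth fully down on the plate, and leave the other things on the bench where they are.

Things in the scene. Friction and masses are not known exactly. Their poses are not given: they have to be found in the camera images.
- stand: fixed grey drying stand: a flat block 20 mm high with two upright steel locating pins on its top. Origin at bench level midway between the pins; z up, y along the line of the pins. The block reaches 45 mm to its +x side, 85 mm to its -x side (clamps' side, facing the robot) and 125 mm each way along y
- pin0 (a point): tip of one locating pin, 22 mm above the stand's flat top, at stand (0, -43, 42) mm. Pins are 10 mm thick, tapering to 4 mm over their last 8 mm
- pin1 (a point): tip of the other pin, at stand (0, 43, 42) mm
- plate: loose aluminium peg plate, 70 (its x) by 224 (its y) by 10 mm thick, 0.35 kg, three white pegs in a row along y. Origin: centre of its underside, z up. Two 13 mm through holes at plate (0, +-43) mm fit over the stand's pins, either way round. Can be carried by its middle peg. Seated, its origin is 20 mm above the stand's origin and the pins stand 12 mm proud of it
- peg0 (a point): top of the peg at plate y = -86 mm, 70 mm above the plate's underside. Each peg is a blade 24 mm (plate x) by 14 mm (plate y) up to 64 mm above the underside, with a smaller nose on top; pinch it across the 14 mm
- peg1 (a point): top of the middle peg (plate y = 0), same shape and height as peg0
- peg2 (a point): top of the peg at plate y = +86 mm, same shape and height as peg0
- clamp_a (a joint): swing clamp on the stand, axis upright at stand (-62, -43) mm: a steel finger 48 mm long, 16 mm wide, below a black bar grip. 0 rad = finger along the stand's -y, clear of the plate (starts 0 to 0.25); turns anticlockwise from above to its stop at 1.57 = finger along the stand's +x, across the seated plate's edge, 2 mm above it. Stays where left (0.06 N m friction)
- grip_a (a point): on the axis of clamp_a at gripping height, 56 mm above the bench. The bar grip is 46 mm long, 14 mm thick, 38 to 70 mm above the bench; pinch it across the 14 mm. The point turns with the clamp: its y axis runs along the bar, the finger points to its -y
- clamp_b (a joint): swing clamp on the stand, axis upright at stand (-62, +43) mm: a steel finger 48 mm long, 16 mm wide, below a black bar grip. 0 rad = finger along the stand's +y, clear of the plate (starts 0 to 0.25); turns clockwise from above to its stop at 1.57 = finger along the stand's +x, across the seated plate's edge, 2 mm above it. Stays where left (0.06 N m friction)
- grip_b (a point): on the axis of clamp_b at gripping height, 56 mm above the bench. The bar grip is 46 mm long, 14 mm thick, 38 to 70 mm above the bench; pinch it across the 14 mm. The point turns with the clamp: its y axis runs along the bar, the finger points to its +y
- jar0: white plastic square jar, open at one end: 46 x 46 mm outside, 90 mm long, walls 3 mm, closed base 4 mm, 40 x 40 mm inside, 60 g. Origin at its middle; its x axis points out of the mouth. Starts lying on a flat side on the bench (origin 23 mm up), mouth ahead and to the right as the robot looks. May be absent. Seated, its origin is 45 mm above the plate's top
- jar0_mouth (a point): centre of the mouth of jar0, 45 mm from its origin along its x
- jar1: white plastic square jar, open at one end: 46 x 46 mm outside, 90 mm long, walls 3 mm, closed base 4 mm, 40 x 40 mm inside, 60 g. Origin at its middle; its x axis points out of the mouth. Starts lying on a flat side on the bench (origin 23 mm up), mouth ahead and to the right as the robot looks. May be absent. Seated, its origin is 45 mm above the plate's top
- jar1_mouth (a point): centre of the mouth of jar1, 45 mm from its origin along its x
- jar2: white plastic square jar, open at one end: 46 x 46 mm outside, 90 mm long, walls 3 mm, closed base 4 mm, 40 x 40 mm inside, 60 g. Origin at its middle; its x axis points out of the mouth. Starts lying on a flat side on the bench (origin 23 mm up), mouth ahead and to the right as the robot looks. May be absent. Seated, its origin is 45 mm above the plate's top
- jar2_mouth (a point): centre of the mouth of jar2, 45 mm from its origin along its x
- petri_dish: bystander, leave alone: round petri dish with lid; origin at the centre of its underside
- bottle_pe: bystander, leave alone: large white bottle with a blue screw cap; origin at the centre of its underside
- bottle_amber: bystander, leave alone: brown bottle with a black cap; origin at the centre of its underside
- weigh_box: bystander, leave alone: small white carton; origin at the centre of its underside
- tape_roll: bystander, leave alone: roll of tape; origin at the centre of its underside
- timer: bystander, leave alone: small square white timer; origin at the centre of its underside
- pen: bystander, leave alone: black marker pen; origin at the centre of its underside

How it is judged:
By the outcome, as a careful person would: the job done as asked, in the order asked, and still so for the second after the job is handed in, with the robot touching nothing.
Of jar0, jar1, jar2 only 2 to 3 are there at a start; the rules pass over those that are not, and their reading is None.
At some moment in a run one of jar0, jar1, jar2, plate may be knocked a few centimetres aside while the robot is not near it.
It also fails if it takes over 200 s, if anything falls off the work surface, if the arm or the gripper's body presses on something with over 40 N, if the wrist force passes 120 N, or if a joint passes its speed limit or range.

## Working session

There is one attempt and no reset: what is moved stays moved. The work goes in short steps, Python scripts to look and compute and a tool call to move; the robot and the scene stay as the last step left them, time stands still between calls to the robot, and variables do not carry over. Pictures are saved under pics/ and viewed, at most 14 in all, crops included, and the job is handed in when it is done.

Besides the shell and the picture viewer there is one more tool, called after "Call:" as name(argument=value, ...) on one line, values as JSON. servo_tool: Moves the arm, as the interface text tells. Its arguments: {"type":"object","properties":{"moves":{"type":"array"},"force":{"type":"number"}},"required":["moves"]}

```bash
mkdir -p pics; ls; cat > h.py <<'E'
import numpy as np, cv2
from workcell import *
from scipy.spatial.transform import Rotation as Ro
def snap(n):
    c=calibration(n); p,d=camera(n)
    return p,d,{k:np.array(c[k],float) for k in c}
def save(p,f): cv2.imwrite('pics/'+f,cv2.cvtColor(p,cv2.COLOR_RGB2BGR))
def w(c,x): return c['R'].T@(np.array(x)-c['t'])
def pix2w(c,uv,z):  # intersect ray with plane world z
    n=cv2.undistortPoints(np.array(uv,float).reshape(-1,1,2),c['camera_matrix'],c['dist']).reshape(-1,2)
    r=np.c_[n,np.ones(len(n))]@c['R']; o=-c['R'].T@c['t']
    return o+r*((z-o[2])/r[:,2])[:,None]
def proj(c,X):
    return cv2.projectPoints(np.array(X,float).reshape(-1,3),cv2.Rodrigues(c['R'])[0],c['t'],c['camera_matrix'],c['dist'])[0].reshape(-1,2)
def cloud(c,d):
    H,W=d.shape; u,v=np.meshgrid(np.arange(W),np.arange(H))
    n=cv2.undistortPoints(np.stack([u,v],-1).reshape(-1,1,2).astype(float),c['camera_matrix'],c['dist']).reshape(-1,2)
    X=np.c_[n,np.ones(len(n))]*d.reshape(-1,1)
    return ((X-c['t'])@c['R']).reshape(H,W,3)
def st():
    o=get_obs(); print({k:np.round(o[k],4).tolist() for k in ('time','q','ee_pos','tcp_rot','wrist_force','opening','grasp_force')})
E
python3 - <<'E'
from h import *
np.set_printoptions(precision=4,suppress=True)
st(); print(grasp_offset)
for n in ('top','side'):
    p,d,c=snap(n); save(p,n+'0.png'); print(n,-c['R'].T@c['t'],c['R'][2])
    for nm in ['pin0','pin1','plate','peg0','peg1','peg2','grip_a','grip_b','jar0','jar0_mouth','stand']:
        print(nm,[(round(r['score'],2),w(c,r['xyz']).round(3).tolist()) for r in mark_of(nm,n)[:4]])
E
```

```text
pics
{'time': 0.0, 'q': [75.8025, 5.0107, 10.0326, 95.0978, -0.0009, 89.9982], 'ee_pos': [0.1348, 0.533, 0.2306], 'tcp_rot': [-179.924, 0.0009, 165.8043], 'wrist_force': [0.3993, 0.6019, -0.6334], 'opening': 0.0853, 'grasp_force': 0.0}
0.0187
top [0.4012 0.228  1.3229] [ 0.1428  0.0001 -0.9897]
pin0 [(0.71, [0.519, 0.407, 0.036]), (0.65, [0.57, 0.336, 0.037])]
pin1 [(0.71, [0.519, 0.407, 0.036]), (0.65, [0.57, 0.336, 0.037])]
plate [(0.8, [0.513, -0.212, -0.003])]
peg0 [(0.71, [0.42, -0.204, 0.065]), (0.67, [0.599, -0.217, 0.075]), (0.63, [0.51, -0.213, 0.072])]
peg1 [(0.71, [0.42, -0.204, 0.065]), (0.67, [0.599, -0.217, 0.075]), (0.63, [0.51, -0.213, 0.072])]
peg2 [(0.71, [0.42, -0.204, 0.065]), (0.67, [0.599, -0.217, 0.075]), (0.63, [0.51, -0.213, 0.072])]
grip_a [(0.69, [0.464, 0.371, 0.051]), (0.44, [0.519, 0.303, 0.056])]
grip_b [(0.69, [0.464, 0.371, 0.051]), (0.44, [0.519, 0.303, 0.056])]
jar0 [(0.87, [0.411, -0.086, 0.023]), (0.55, [0.409, 0.05, 0.021])]
jar0_mouth [(0.71, [0.429, -0.131, 0.022]), (0.47, [0.736, 0.357, -0.005])]
stand [(0.67, [0.548, 0.374, 0.002])]
side [0.4
[... 227 characters left out ...]
1, 0.609, 0.004])]
peg0 [(0.67, [0.513, -0.21, 0.07]), (0.57, [0.433, 0.599, 0.004]), (0.51, [0.596, -0.224, 0.075]), (0.51, [0.427, -0.21, 0.074])]
peg1 [(0.67, [0.513, -0.21, 0.07]), (0.57, [0.433, 0.599, 0.004]), (0.51, [0.596, -0.224, 0.075]), (0.51, [0.427, -0.21, 0.074])]
peg2 [(0.67, [0.513, -0.21, 0.07]), (0.57, [0.433, 0.599, 0.004]), (0.51, [0.596, -0.224, 0.075]), (0.51, [0.427, -0.21, 0.074])]
grip_a [(0.66, [0.517, 0.304, 0.059]), (0.56, [0.468, 0.372, 0.058])]
grip_b [(0.66, [0.517, 0.304, 0.059]), (0.56, [0.468, 0.372, 0.058])]
jar0 [(0.88, [0.419, -0.09, 0.029]), (0.67, [0.409, 0.049, 0.025])]
jar0_mouth []
stand [(0.64, [0.537, 0.374, -0.001]), (0.45, [0.432, 0.661, 0.001])]
```

View pics/top0.png

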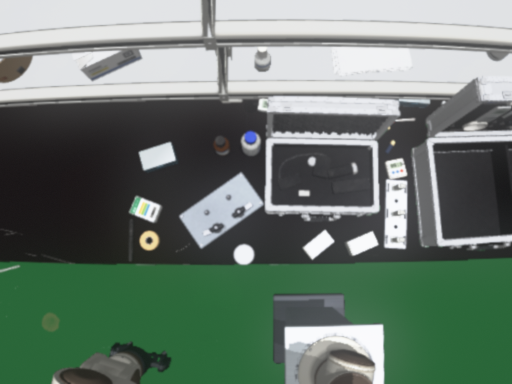

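View pics/side0.png

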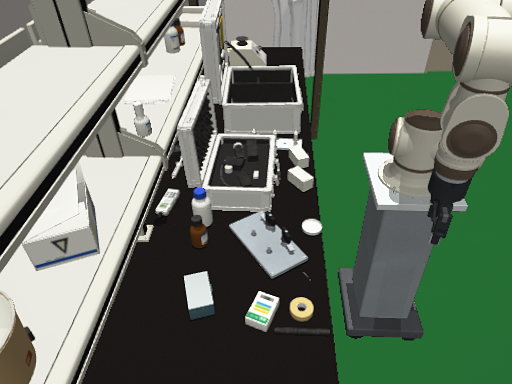

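The pictures show a stand at left (220,212), a plate at right (396,215) and two jars at (318,243) and (362,243). An open case sits between them. Next I'll check obstacle heights and refine the points.

```bash
cat >> h.py <<'E'
def Rt(rpy): return Ro.from_euler('xyz',rpy,degrees=True)
def plan(pos,rpy,n=None,frm=None):
    """rows from present (or frm=(pos,rpy)) pose to pos,rpy; returns the pose predicted"""
    import json
    if frm is None: o=get_obs(); frm=(o['ee_pos'],o['tcp_rot'])
    p0,R0=np.array(frm[0]),Rt(frm[1]); p1,R1=np.array(pos,float),Rt(rpy)
    rv=(R0.inv()*R1).as_rotvec(degrees=True); dp=p1-p0
    if n is None: n=int(np.ceil(max(np.linalg.norm(dp)/.045,np.linalg.norm(rv)/8.2,1)))
    rows=[]
    for k in range(n):
        Rk=R0*Ro.from_rotvec(rv*k/n,degrees=True)
        rows.append([(rv/n).round(2).tolist(),Rk.inv().apply(dp/n).round(4).tolist()])
    print(n,'rows'); 
    if np.linalg.norm(rv)<.3 or np.linalg.norm(dp)<.0005: print('each',json.dumps(rows[0]))
    else: print(json.dumps(rows))
    return pos,rpy
E
python3 - <<'E'
from h import *
np.set_printoptions(precision=3,suppress=True,linewidth=160)
p,d,c=snap('top'); C=cloud(c,d)
m=d>0; X=C[m]
print('height map max (rows x .3..0.9 step .05; cols y .6..-.4 step .05)')
for x in np.arange(.3,.9,.05):
    print(round(x,2),[round(float(np.percentile(X[(abs(X[:,0]-x-.025)<.025)&(abs(X[:,1]-y)<.025)][:,2],98)),2) if ((abs(X[:,0]-x-.025)<.025)&(abs(X[:,1]-y)<.025)).sum()>5 else None for y in np.arange(.6,-.41,-.05)])
# jars
for nm in ['jar0','jar0_mouth']:
  print(nm,[(r['score'],w(c,r['xyz'])) for r in mark_of(nm,'top')])
for r in cut_out('jar0','top')[:3]:
    M=r['mask']&m; Y=C[M]; Y=Y[Y[:,2]>.03]
    if len(Y)<20: continue
    rect=cv2.minAreaRect(Y[:,:2].astype(np.float32)*1000); print(r['score'],len(Y),Y.mean(0),rect)
cw=calibration('wrist'); print(np.array(cw['R']),-np.array(cw['R']).T@np.array(cw['t']))
# wrist target: look at the stand
pos,rpy=plan([0.44,0.33,0.30],[180,0,125])
E
```

```text
height map max (rows x .3..0.9 step .05; cols y .6..-.4 step .05)
0.3 [-0.82, -0.82, -0.82, -0.82, -0.82, -0.82, -0.82, -0.82, -0.82, -0.82, -0.82, -0.82, -0.82, -0.01, -0.82, -0.82, -0.82, -0.82, -0.82, -0.82, -0.82]
0.35 [0.0, 0.0, 0.0, 0.0, 0.0, 0.01, 0.02, 0.02, 0.01, 0.0, 0.05, 0.05, 0.0, 0.05, 0.05, 0.0, 0.01, 0.01, 0.0, 0.13, 0.08]
0.4 [0.02, 0.02, 0.0, 0.02, 0.03, 0.02, 0.02, 0.02, 0.0, 0.01, 0.05, 0.05, 0.05, 0.05, 0.05, 0.05, 0.07, 0.01, 0.15, 0.15, 0.15]
0.45 [0.03, 0.0, 0.02, 0.02, 0.07, 0.07, 0.02, 0.0, 0.0, 0.01, 0.06, 0.04, 0.06, 0.01, 0.01, 0.01, 0.01, 0.01, 0.15, 0.02, 0.02]
0.5 [0.04, 0.03, 0.02, 0.02, 0.03, 0.02, 0.07, 0.04, 0.1, 0.1, 0.1, 0.1, 0.1, 0.1, 0.1, 0.1, 0.07, 0.01, 0.15, 0.02, 0.02]
0.55 [0.03, 0.0, 0.0, 0.01, 0.02, 0.04, 0.02, 0.02, 0.1, 0.09, 0.08, 0.07, 0.1, 0.1, 0.1, 0.1, 0.07, 0.06, 0.15, 0.02, 0.03]
0.6 [0.01, 0.01, 0.0, 0.0, 0.0, 0.02, 0.02, 0.02, 0.1, 0.09, 0.09, 0.09, 0.1, 0.1, 0.1, 0.1, 0.02, 0.02, 0.15, 0.02, 0.02]
0.65 [0.05, 0.05, 0.05, 0.0, 0.0, 0.01, 0.0, 0.0, 0.1, 0.08, 0.09, 0.09, 0.09, 0.1, 0.1, 0.1, 0.02, 0.02, 0.15, 0.02, 0.02]
0.7 [0
[... 1027 characters left out ...]
 84.83049011230469)
0.67 432 [ 0.415 -0.087  0.045] ((414.42584228515625, -87.74817657470703), (47.17713928222656, 92.87492370605469), 21.478469848632812)
[[ 0.245  0.969 -0.   ]
 [ 0.933 -0.236  0.271]
 [ 0.263 -0.067 -0.963]] [0.068 0.549 0.373]
9 rows
[[[0.0, -0.0, 4.53], [-0.0384, -0.0136, -0.0076]], [[0.0, -0.0, 4.53], [-0.0394, -0.0105, -0.0076]], [[0.0, -0.0, 4.53], [-0.0401, -0.0074, -0.0076]], [[0.0, -0.0, 4.53], [-0.0405, -0.0042, -0.0076]], [[0.0, -0.0, 4.53], [-0.0407, -0.0009, -0.0076]], [[0.0, -0.0, 4.53], [-0.0407, 0.0023, -0.0076]], [[0.0, -0.0, 4.53], [-0.0404, 0.0055, -0.0076]], [[0.0, -0.0, 4.53], [-0.0398, 0.0087, -0.0076]], [[0.0, -0.0, 4.53], [-0.039, 0.0118, -0.0076]]]
```

```bash
python3 - <<'E'
from h import *
plan([0.48,0.40,0.30],[180,0,130])
E
```

```text
9 rows
[[[0.0, -0.0, 3.98], [-0.0408, -0.0049, -0.0076]], [[0.0, -0.0, 3.98], [-0.041, -0.0021, -0.0076]], [[0.0, -0.0, 3.98], [-0.0411, 0.0008, -0.0076]], [[0.0, -0.0, 3.98], [-0.0409, 0.0036, -0.0076]], [[0.0, -0.0, 3.98], [-0.0406, 0.0064, -0.0076]], [[0.0, -0.0, 3.98], [-0.0401, 0.0092, -0.0076]], [[0.0, -0.0, 3.98], [-0.0393, 0.012, -0.0076]], [[0.0, -0.0, 3.98], [-0.0384, 0.0147, -0.0076]], [[0.0, -0.0, 3.98], [-0.0373, 0.0173, -0.0076]]]
```

Call:
servo_tool(moves=[[[0,0,4],[-0.0408,-0.0049,-0.0076],100],[[0,0,4],[-0.041,-0.0021,-0.0076],100],[[0,0,4],[-0.0411,0.0008,-0.0076],100],[[0,0,4],[-0.0409,0.0036,-0.0076],100],[[0,0,4],[-0.0406,0.0064,-0.0076],100],[[0,0,4],[-0.0401,0.0092,-0.0076],100],[[0,0,4],[-0.0393,0.012,-0.0076],100],[[0,0,4],[-0.0384,0.0147,-0.0076],100],[[0,0,4],[-0.0373,0.0173,-0.0076],100],[[0,0,0],[0,0,0],100],[[0,0,0],[0,0,0],100]])

```text
time: 2.5
ee_pos: [0.4805, 0.3991, 0.2992]
tcp_rot: [-180.0, -0.0, 129.7]
wrist_force: [-0.7, -0.9, 0.3]
opening: 0.0855
grasp_force: 0.0
```

```bash
python3 - <<'E'
from h import *
np.set_printoptions(precision=4,suppress=True,linewidth=160)
st()
p,d,c=snap('wrist'); save(p,'w1.png'); C=cloud(c,d)
for nm in ['pin0','grip_a']:
  print(nm,[(r['score'],w(c,r['xyz']).round(4),proj(c,w(c,r['xyz'])).round(0)) for r in mark_of(nm,'wrist')[:3]])
# stand top rectangle from cloud
X=C[(d>0)]; Y=X[(abs(X[:,2]-.02)<.006)]; print(len(Y),cv2.minAreaRect(Y[:,:2].astype(np.float32)*1000),np.median(Y[:,2]))
E
```

```text
{'time': 2.5, 'q': [39.7035, 18.5272, 33.6437, 105.1561, 0.0117, 89.9747], 'ee_pos': [0.4805, 0.3991, 0.2992], 'tcp_rot': [-179.9603, -0.0118, 129.7288], 'wrist_force': [-0.6856, -0.8727, 0.3459], 'opening': 0.0855, 'grasp_force': 0.0}
pin0 [(0.89, array([0.5664, 0.3414, 0.0443]), array([[278., 231.]])), (0.62, array([0.5177, 0.405 , 0.0405]), array([[281., 177.]]))]
grip_a [(0.98, array([0.5117, 0.2974, 0.0532]), array([[230., 232.]])), (0.77, array([0.4699, 0.3737, 0.051 ]), array([[240., 174.]])), (0.51, array([0.4124, 0.0494, 0.0184]), array([[ 94., 294.]]))]
16507 ((547.5221557617188, 272.70745849609375), (753.245849609375, 393.11248779296875), 81.41851043701172) 0.019402271069440067
```

View pics/w1.png

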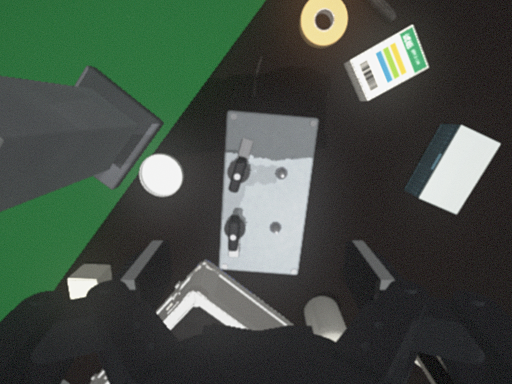

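The wrist picture shows the stand with corners at (228,111), (319,118), (298,274) and (219,268). The pins are at (281,174) and (275,227). I'll fit the stand pose from these.

```bash
python3 - <<'E'
from h import *
np.set_printoptions(precision=4,suppress=True,linewidth=160)
p,d,c=snap('wrist'); save(cv2.resize(p[100:285,205:330],None,fx=4,fy=4,interpolation=cv2.INTER_CUBIC)[:600],'w1c.png')
C=cloud(c,d); H=C[...,2]
m=((abs(H-.02)<.012)&(d>0)).astype(np.uint8); m[:,:200]=0; m[:,335:]=0; m[285:]=0; m[:95]=0
n,l,s,_=cv2.connectedComponentsWithStats(m); k=1+s[1:,4].argmax(); Y=C[l==k]
r=cv2.minAreaRect(Y[:,:2].astype(np.float32)*1000); print(s[k],r,cv2.boxPoints(r))
print('corners',pix2w(c,[(228,111),(319,118),(298,274),(219,268)],.02))
print('pins',pix2w(c,[(281,174),(275,227)],.042))
E
```

```text
[  200   112   119   173 12330] ((521.9334106445312, 340.295166015625), (160.9422149658203, 278.08709716796875), 34.86363983154297) [[376.4249 408.3831]
 [535.3865 180.2086]
 [667.442  272.2072]
 [508.4803 500.3818]]
corners [[0.4019 0.4267 0.02  ]
 [0.5057 0.5012 0.02  ]
 [0.6482 0.2992 0.02  ]
 [0.5425 0.2252 0.02  ]]
pins [[0.5131 0.409  0.042 ]
 [0.5587 0.3434 0.042 ]]
```

View pics/w1c.png

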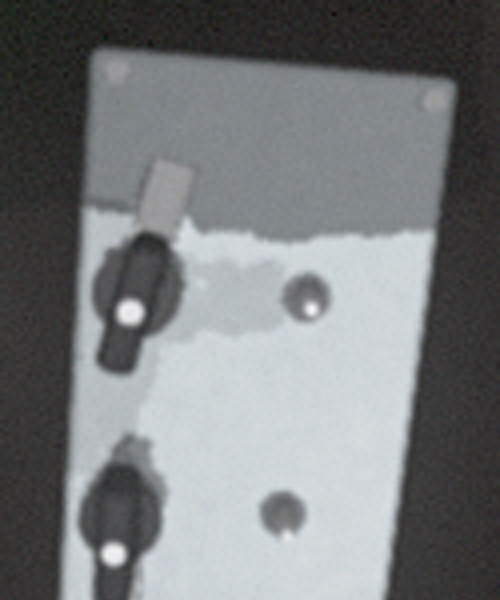

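```bash
python3 - <<'E'
from h import *
np.set_printoptions(precision=4,suppress=True,linewidth=160)
c={k:np.array(v,float) for k,v in calibration('wrist').items()}
print('tips',pix2w(c,[(282.3,176.5),(276.2,231)],.042),'bases?',pix2w(c,[(281,172),(275,225)],.02))
o=np.array([.5415,.374]);a=np.radians(35.1);ex=np.array([np.cos(a),np.sin(a)]);ey=np.array([-ex[1],ex[0]])
for s,t,z in [(0,43,42),(0,-43,42),(0,43,20),(0,-43,20),(-62,-43,70),(-62,43,70),(45,125,20),(45,-125,20),(-85,125,20),(-85,-125,20)]:
    P=np.r_[o+(s*ex+t*ey)/1000,z/1000]; uv=proj(c,P)[0]; print(s,t,z,uv,((uv-[205,100])*4).round())
plan([0.46,-0.20,0.30],[180,0,86])
E
```

```text
tips [[0.5168 0.4075 0.042 ]
 [0.5642 0.3398 0.042 ]] bases? [[0.5154 0.409  0.02  ]
 [0.5633 0.3401 0.02  ]]
0 43 42 [283.0389 175.6019] [312. 302.]
0 -43 42 [276.7899 232.3132] [287. 529.]
0 43 20 [281.7672 172.4721] [307. 290.]
0 -43 20 [275.8775 226.6935] [284. 507.]
-62 -43 70 [233.5085 236.8665] [114. 547.]
-62 43 70 [237.568  176.2067] [130. 305.]
45 125 20 [319.8413 117.9118] [459.  72.]
45 -125 20 [298.1849 275.4047] [373. 702.]
-85 125 20 [227.2978 109.8256] [89. 39.]
-85 -125 20 [218.697  269.4773] [ 55. 678.]
14 rows
[[[0.0, -0.0, 3.14], [-0.032, -0.0285, -0.0]], [[0.0, -0.0, 3.14], [-0.0335, -0.0267, -0.0]], [[0.0, -0.0, 3.14], [-0.0349, -0.0249, -0.0]], [[0.0, -0.0, 3.14], [-0.0363, -0.0229, -0.0]], [[0.0, -0.0, 3.14], [-0.0375, -0.0209, -0.0]], [[0.0, -0.0, 3.14], [-0.0385, -0.0188, -0.0]], [[0.0, -0.0, 3.14], [-0.0395, -0.0167, -0.0]], [[0.0, -0.0, 3.14], [-0.0404, -0.0145, -0.0]], [[0.0, -0.0, 3.14], [-0.0411, -0.0123, -0.0]], [[0.0, -0.0, 3.14], [-0.0417, -0.01, -0.0]], [[0.0, -0.0, 3.14], [-0.0422, -0.0077, -0.0]], [[0.0, -0.0, 3.14], [-0.0425, -0.0054, -0.0]], [[0.0, -0.0, 3.14], [-0.0428, -0.003, -0.0]], [[0.0, -0.0, 3.14], [-0.0429, -0.0007, -0.0]]]
```

Call:
servo_tool(moves=[[[0,0,3.1],[-0.032,-0.0285,0],100],[[0,0,3.1],[-0.0335,-0.0267,0],100],[[0,0,3.1],[-0.0349,-0.0249,0],100],[[0,0,3.1],[-0.0363,-0.0229,0],100],[[0,0,3.1],[-0.0375,-0.0209,0],100],[[0,0,3.1],[-0.0385,-0.0188,0],100],[[0,0,3.1],[-0.0395,-0.0167,0],100],[[0,0,3.1],[-0.0404,-0.0145,0],100],[[0,0,3.1],[-0.0411,-0.0123,0],100],[[0,0,3.1],[-0.0417,-0.01,0],100],[[0,0,3.1],[-0.0422,-0.0077,0],100],[[0,0,3.1],[-0.0425,-0.0054,0],100]])

```text
time: 3.9
ee_pos: [0.4637, -0.1156, 0.3001]
tcp_rot: [179.9, 0.0, 92.6]
wrist_force: [0.6, 0.0, -0.5]
opening: 0.0856
grasp_force: 0.0
```

Call:
servo_tool(moves=[[[0,0,3.1],[-0.0428,-0.003,0],100],[[0,0,3.1],[-0.0429,-0.0007,0],100],[[0,0,0],[0,0,0],100],[[0,0,0],[0,0,0],100],[[0,0,0],[0,0,0],100]])

```text
time: 4.4
ee_pos: [0.4623, -0.1994, 0.2999]
tcp_rot: [180.0, -0.0, 86.5]
wrist_force: [0.8, 0.2, 0.1]
opening: 0.0854
grasp_force: 0.0
```

```bash
python3 - <<'E'
from h import *
np.set_printoptions(precision=4,suppress=True,linewidth=160)
st()
p,d,c=snap('wrist'); save(p,'w2.png'); C=cloud(c,d)
for nm in ['peg0','plate']:
  print(nm,[(r['score'],w(c,r['xyz']).round(4),proj(c,w(c,r['xyz'])).round(0)) for r in mark_of(nm,'wrist')[:4]])
X=C[d>0]
for lo,hi in ((.055,.075),):
  m=((C[...,2]>lo)&(C[...,2]<hi)&(d>0)&(C[...,1]<-.165)&(C[...,1]>-.26)&(C[...,0]<.66)).astype(np.uint8)
  n,l,s,ce=cv2.connectedComponentsWithStats(m)
  for k in range(1,n):
    if s[k,4]>15: print(s[k],C[l==k].mean(0),cv2.minAreaRect(C[l==k][:,:2].astype(np.float32)*1000))
m=((abs(C[...,2]-.01)<.004)&(d>0)&(C[...,1]<-.16)&(C[...,1]>-.27)&(C[...,0]<.68)).astype(np.uint8)
n,l,s,ce=cv2.connectedComponentsWithStats(m);k=1+s[1:,4].argmax();print('plate',s[k],np.median(C[l==k][:,2]),cv2.minAreaRect(C[l==k][:,:2].astype(np.float32)*1000))
E
```

```text
{'time': 4.4, 'q': [-23.3462, 0.7018, 13.3894, 102.6724, 0.0152, 70.1475], 'ee_pos': [0.4623, -0.1994, 0.2999], 'tcp_rot': [179.9805, -0.0091, 86.5063], 'wrist_force': [0.8233, 0.208, 0.0688], 'opening': 0.0854, 'grasp_force': 0.0}
peg0 [(0.97, array([ 0.5914, -0.2198,  0.0703]), array([[357., 176.]])), (0.73, array([ 0.5111, -0.2082,  0.0763]), array([[296., 172.]])), (0.59, array([ 0.4216, -0.2039,  0.0625]), array([[227., 171.]]))]
plate [(0.69, array([ 0.5092, -0.2141,  0.0016]), array([[289., 166.]]))]
[224 164  11  18 192] [ 0.4241 -0.2063  0.0645] ((423.8848876953125, -206.8765106201172), (22.539283752441406, 13.49081802368164), 85.1116714477539)
[288 165  11  18 191] [ 0.5083 -0.2128  0.0644] ((508.9114685058594, -213.49549865722656), (22.95896339416504, 13.655420303344727), 86.86488342285156)
[351 166  12  18 186] [ 0.5925 -0.2193  0.0641] ((594.2523193359375, -220.0184326171875), (23.16085433959961, 12.942410469055176), 84.78219604492188)
plate [ 215  141  190   50 5968] 0.009769491164975264 ((537.2156372070312, -215.74969482421875), (74.25739288330078, 281.0791015625), 87.13970184326172)
```

View pics/w2.png

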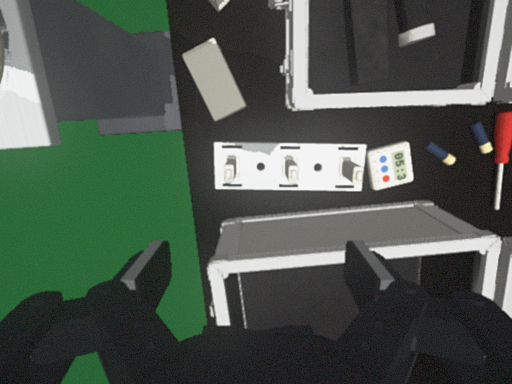

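The plate lies at the centre of the wrist picture, with its pegs at (229,172), (293,172) and (354,173). The timer is close beside it at (390,165). I'll grasp the middle peg.

```bash
python3 - <<'E'
from h import *
f=plan([.5085,-.2133,.12],[180,0,85.6]); plan([.5085,-.2133,.026],[180,0,85.6],frm=f)
E
```

```text
5 rows
[[[0.01, 0.0, 0.19], [-0.0022, 0.0093, 0.036]], [[0.01, 0.0, 0.19], [-0.0022, 0.0093, 0.036]], [[0.01, 0.0, 0.19], [-0.0022, 0.0094, 0.036]], [[0.01, 0.0, 0.19], [-0.0021, 0.0094, 0.036]], [[0.01, 0.0, 0.19], [-0.0021, 0.0094, 0.036]]]
3 rows
each [[0.0, 0.0, 0.0], [0.0, -0.0, 0.0313]]
```

Call:
servo_tool(moves=[[[0,0,0.2],[-0.0022,0.0094,0.036],100],[[0,0,0.2],[-0.0022,0.0094,0.036],100],[[0,0,0.2],[-0.0022,0.0094,0.036],100],[[0,0,0.2],[-0.0022,0.0094,0.036],100],[[0,0,0.2],[-0.0021,0.0094,0.036],100],[[0,0,0],[0,0,0.0235],100],[[0,0,0],[0,0,0.0235],100],[[0,0,0],[0,0,0.0235],100],[[0,0,0],[0,0,0.0235],100],[[0,0,0],[0,0,0],100],[[0,0,0],[0,0,0],100]])

```text
time: 5.65
ee_pos: [0.5085, -0.2141, 0.0262]
tcp_rot: [-180.0, -0.0, 85.5]
wrist_force: [1.7, 0.2, 0.8]
opening: 0.0854
grasp_force: 0.0
```

Call:
servo_tool(force=70, moves=[[[0,0,0],[0,0,0],0],[[0,0,0],[0,0,0],0],[[0,0,0],[0,0,0],0],[[0,0,0],[0,0,0],0],[[0,0,0],[0,0,0],0],[[0,0,0],[0,0,0],0],[[0,0,0],[0,0,0],0],[[0,0,0],[0,0,0],0],[[0,0,0],[0,0,0],0],[[0,0,0],[0,0,0],0]])

```text
time: 6.65
ee_pos: [0.5086, -0.215, 0.0261]
tcp_rot: [180.0, 0.0, 85.4]
wrist_force: [-0.4, 1.0, 6.3]
opening: 0.0132
grasp_force: 69.3
```

Call:
servo_tool(moves=[[[0,0,0],[0,0,-0.01],0],[[0,0,0],[0,0,-0.02],0],[[0,0,0],[0,0,-0.03],0],[[0,0,0],[0,0,-0.03],0],[[0,0,0],[0,0,-0.03],0],[[0,0,0],[0,0,-0.03],0],[[0,0,0],[0,0,-0.03],0],[[0,0,0],[0,0,-0.03],0],[[0,0,0],[0,0,-0.02],0],[[0,0,0],[0,0,-0.01],0],[[0,0,0],[0,0,0],0]])

```text
time: 7.75
ee_pos: [0.5086, -0.2149, 0.2665]
tcp_rot: [179.9, 0.0, 85.4]
wrist_force: [-0.6, 0.2, -2.9]
opening: 0.0132
grasp_force: 68.6
```

```bash
python3 - <<'E'
from h import *
st()
plan([.541,.374,.266],[180,0,215.1],n=24)
E
```

```text
{'time': 7.75, 'q': [-22.9042, 6.1831, 15.334, 99.0911, 0.0002, 71.6927], 'ee_pos': [0.5086, -0.2149, 0.2665], 'tcp_rot': [179.9432, 0.0185, 85.4031], 'wrist_force': [-0.5766, 0.2049, -2.9486], 'opening': 0.0132, 'grasp_force': 68.5622}
24 rows
[[[0.0, 0.0, -5.4], [0.0246, -0.0006, 0.0]], [[0.0, 0.0, -5.4], [0.0245, 0.0017, 0.0]], [[0.0, 0.0, -5.4], [0.0242, 0.004, 0.0]], [[0.0, 0.0, -5.4], [0.0238, 0.0063, 0.0]], [[0.0, 0.0, -5.4], [0.0231, 0.0085, 0.0]], [[0.0, 0.0, -5.4], [0.0222, 0.0106, 0.0]], [[0.0, 0.0, -5.4], [0.0211, 0.0126, 0.0]], [[0.0, 0.0, -5.4], [0.0198, 0.0146, 0.0]], [[0.0, 0.0, -5.4], [0.0183, 0.0164, 0.0]], [[0.0, 0.0, -5.4], [0.0167, 0.018, 0.0]], [[0.0, 0.0, -5.4], [0.0149, 0.0195, 0.0]], [[0.0, 0.0, -5.4], [0.013, 0.0208, 0.0]], [[0.0, 0.0, -5.4], [0.011, 0.022, 0.0]], [[0.0, 0.0, -5.4], [0.0089, 0.0229, 0.0]], [[0.0, 0.0, -5.4], [0.0067, 0.0236, 0.0]], [[0.0, 0.0, -5.4], [0.0044, 0.0242, 0.0]], [[0.0, 0.0, -5.4], [0.0021, 0.0245, 0.0]], [[0.0, 0.0, -5.4], [-0.0002, 0.0246, 0.0]], [[0.0, 0.0, -5.4], [-0.0025, 0.0244, 0.0]], [[0.0, 0.0, -5.4], [-0.0048, 0.0241, 0.0]], [[0.0, 0.0, -5.4], [-0.007, 0.0235, 0.0]], [[0.0, 0.0, -5.4], [-0.0092, 0.0228, 0.0]], [[0.0, 0.0, -5.4], [-0.0113, 0.0218, 0.0]], [[0.0, 0.0, -5.4], [-0.0133, 0.0206, 0.0]]]
```

Call:
servo_tool(moves=[[[0,0,-5.4],[0.0246,-0.0006,0],0],[[0,0,-5.4],[0.0245,0.0017,0],0],[[0,0,-5.4],[0.0242,0.004,0],0],[[0,0,-5.4],[0.0238,0.0063,0],0],[[0,0,-5.4],[0.0231,0.0085,0],0],[[0,0,-5.4],[0.0222,0.0106,0],0],[[0,0,-5.4],[0.0211,0.0126,0],0],[[0,0,-5.4],[0.0198,0.0146,0],0],[[0,0,-5.4],[0.0183,0.0164,0],0],[[0,0,-5.4],[0.0167,0.018,0],0],[[0,0,-5.4],[0.0149,0.0195,0],0],[[0,0,-5.4],[0.013,0.0208,0],0]])

```text
time: 8.95
ee_pos: [0.5242, 0.0806, 0.2639]
tcp_rot: [-179.9, -0.1, 150.4]
wrist_force: [-0.4, -1.1, -3.2]
opening: 0.0132
grasp_force: 68.5
```

Call:
servo_tool(moves=[[[0,0,-5.4],[0.011,0.022,0],0],[[0,0,-5.4],[0.0089,0.0229,0],0],[[0,0,-5.4],[0.0067,0.0236,0],0],[[0,0,-5.4],[0.0044,0.0242,0],0],[[0,0,-5.4],[0.0021,0.0245,0],0],[[0,0,-5.4],[-0.0002,0.0246,0],0],[[0,0,-5.4],[-0.0025,0.0244,0],0],[[0,0,-5.4],[-0.0048,0.0241,0],0],[[0,0,-5.4],[-0.007,0.0235,0],0],[[0,0,-5.4],[-0.0092,0.0228,0],0],[[0,0,-5.4],[-0.0113,0.0218,0],0],[[0,0,-5.4],[-0.0133,0.0206,0],0]])

```text
time: 10.15
ee_pos: [0.541, 0.3748, 0.2636]
tcp_rot: [180.0, -0.2, -144.8]
wrist_force: [0.3, -0.1, -2.8]
opening: 0.0136
grasp_force: 68.5
```

Call:
servo_tool(moves=[[[0,0,0],[0,0,0],0],[[0,0,0],[0,0,0],0],[[0,0,0],[0,0,0],0]])

```text
time: 10.45
ee_pos: [0.5413, 0.3732, 0.2649]
tcp_rot: [-180.0, -0.1, -145.1]
wrist_force: [-0.6, -0.7, -3.3]
opening: 0.013
grasp_force: 68.6
```

```bash
python3 - <<'E'
from h import *
np.set_printoptions(precision=4,suppress=True,linewidth=160)
st()
p,d,c=snap('wrist'); save(p,'w3.png'); C=cloud(c,d)
H=C[...,2]; print(np.histogram(H[d>0],bins=np.arange(.1,.4,.01)))
m=((abs(H-.25)<.008)&(d>0)).astype(np.uint8)
n,l,s,ce=cv2.connectedComponentsWithStats(m)
for k in range(1,n):
    if s[k,4]>100: print(s[k],C[l==k].mean(0),cv2.minAreaRect(C[l==k][:,:2].astype(np.float32)*1000))
print([(r['score'],w(c,r['xyz']).round(4)) for r in mark_of('peg0','wrist')[:4]])
p,d,c=snap('side'); save(p[150:330,180:360].repeat(3,0).repeat(3,1),'s3.png')
E
```

```text
{'time': 10.45, 'q': [34.5955, 22.2007, 34.434, 102.3175, -0.0124, -0.3273], 'ee_pos': [0.5413, 0.3732, 0.2649], 'tcp_rot': [-179.9881, -0.0843, -145.0771], 'wrist_force': [-0.6496, -0.7294, -3.3465], 'opening': 0.013, 'grasp_force': 68.6309}
(array([  695,   425,   288,   263,   207,    85,     0,     0,     0,     0,     0,     0,     0,   215, 29856,  2155,  1297,  1884,  2462,  3002,  6283,
        3724,  5678,  7836, 10875, 10501,  2259,     0,     0,     0]), array([0.1 , 0.11, 0.12, 0.13, 0.14, 0.15, 0.16, 0.17, 0.18, 0.19, 0.2 , 0.21, 0.22, 0.23, 0.24, 0.25, 0.26, 0.27, 0.28, 0.29, 0.3 , 0.31, 0.32, 0.33, 0.34,
       0.35, 0.36, 0.37, 0.38, 0.39, 0.4 ]))
[   57   169   401   113 31443] [0.5314 0.3657 0.2484] ((538.8591918945312, 370.871826171875), (70.50053405761719, 225.4053192138672), 35.01116943359375)
[(0.75, array([0.5905, 0.3051, 0.3023])), (0.56, array([0.4879, 0.442 , 0.3075]))]
```

View pics/w3.png

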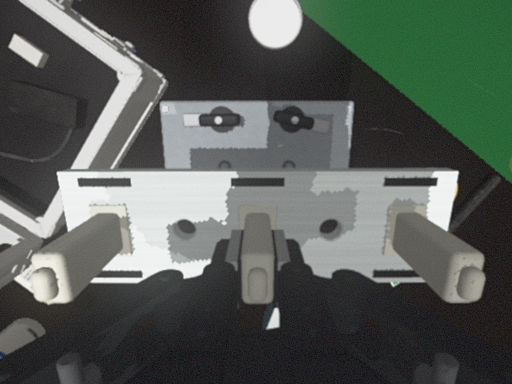

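The plate is held level, with both holes visible at (185,226) and (330,226). The stand shows behind it: edge corners at (161,101) and (353,101), grip dots at (219,120) and (294,119). I'll compare these with the stand model from the same view.

```bash
python3 - <<'E'
from h import *
np.set_printoptions(precision=4,suppress=True,linewidth=160)
p,d,c=snap('wrist'); save(cv2.resize(p[90:180,150:365],None,fx=3.6,fy=3.6,interpolation=cv2.INTER_CUBIC),'w3c.png')
def model(o,yaw,pts):
    a=np.radians(yaw);ex=np.array([np.cos(a),np.sin(a)]);ey=np.array([-ex[1],ex[0]])
    return proj(c,[np.r_[np.array(o)+(s*ex+t*ey)/1000,z/1000] for s,t,z in pts])
P=[(0,43,42),(0,-43,42),(0,43,20),(0,-43,20),(-62,-43,70),(-62,43,70),(-85,125,20),(-85,-125,20)]
uv=model([.541,.374],35.1,P)
for q,u in zip(P,uv): print(q,u,((u-[150,90])*3.6).round())
H=[(0,43,253),(0,-43,253),(0,43,243),(0,-43,243),(-35,112,253),(-35,-112,253)]
print(model([.5389,.3709],35.0,H))
E
```

```text
(0, 43, 42) [292.0981 169.0065] [512. 284.]
(0, -43, 42) [224.5915 169.2206] [269. 285.]
(0, 43, 20) [290.2103 165.9371] [505. 273.]
(0, -43, 20) [226.3474 166.1401] [275. 274.]
(-62, -43, 70) [220.1009 119.6077] [252. 107.]
(-62, 43, 70) [296.5551 119.3579] [528. 106.]
(-85, 125, 20) [356.465   99.6943] [743.  35.]
(-85, -125, 20) [159.8303 100.3452] [35. 37.]
[[332.3826 232.1961]
 [182.6092 232.4077]
 [328.2979 225.6684]
 [186.6533 225.8692]
 [462.9021 172.2336]
 [ 51.9908 172.8323]]
```

View pics/w3c.png

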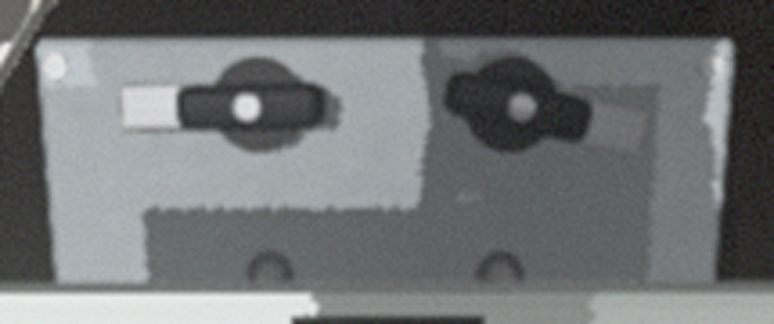

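Call:
servo_tool(moves=[[[0,0,0],[-0.0042,0.0002,0.02],0],[[0,0,0],[0,0,0.03],0],[[0,0,0],[0,0,0.03],0],[[0,0,0],[0,0,0.03],0],[[0,0,0],[0,0,0.03],0],[[0,0,0],[0,0,0.025],0],[[0,0,0],[0,0,0.02],0],[[0,0,0],[0,0,0.003],0],[[0,0,0],[0,0,0],0],[[0,0,0],[0,0,0],0]])

```text
time: 11.65
ee_pos: [0.5453, 0.3768, 0.0794]
tcp_rot: [-180.0, 0.1, -145.0]
wrist_force: [0.5, -0.1, -1.7]
opening: 0.013
grasp_force: 68.5
```

Call:
servo_tool(moves=[[[0,0,0],[0,0,0.002],0],[[0,0,0],[0,0,0.002],0],[[0,0,0],[0,0,0.002],0],[[0,0,0],[0,0,0.002],0],[[0,0,0],[0,0,0.002],0],[[0,0,0],[0,0,0],0],[[0,0,0],[0,0,0],0]])

```text
time: 12.35
ee_pos: [0.5446, 0.3765, 0.0676]
tcp_rot: [-180.0, -0.0, -145.0]
wrist_force: [-0.1, -0.3, -2.4]
opening: 0.0133
grasp_force: 68.5
```

Call:
servo_tool(moves=[[[0,0,0],[0,0,0.002],0],[[0,0,0],[0,0,0.002],0],[[0,0,0],[0,0,0],0]])

```text
time: 12.65
ee_pos: [0.5445, 0.3764, 0.0632]
tcp_rot: [180.0, -0.0, -145.0]
wrist_force: [0.8, 0.8, -3.3]
opening: 0.0129
grasp_force: 68.5
```

Call:
servo_tool(moves=[[[0,0,0],[0,0,0.002],0],[[0,0,0],[0,0,0.002],0],[[0,0,0],[0,0,0],0]])

```text
time: 12.95
ee_pos: [0.5447, 0.3761, 0.0593]
tcp_rot: [-180.0, -0.0, -145.0]
wrist_force: [0.5, -1.7, -3.6]
opening: 0.0134
grasp_force: 68.8
```

Call:
servo_tool(moves=[[[0,0,0],[0,0,0.002],0],[[0,0,0],[0,0,0.002],0],[[0,0,0],[0,0,0.002],0],[[0,0,0],[0,0,0.002],0],[[0,0,0],[0,0,0.002],0],[[0,0,0],[0,0,0],0]])

```text
time: 13.55
ee_pos: [0.5448, 0.376, 0.0492]
tcp_rot: [-180.0, -0.0, -145.0]
wrist_force: [0.9, -4.8, -2.5]
opening: 0.0132
grasp_force: 69.0
```

Call:
servo_tool(moves=[[[0,0,0],[0,0,0.002],0],[[0,0,0],[0,0,0.0015],0],[[0,0,0],[0,0,0],0],[[0,0,0],[0,0,0],0]])

```text
time: 13.95
ee_pos: [0.5448, 0.3759, 0.0462]
tcp_rot: [-180.0, -0.0, -145.0]
wrist_force: [0.7, -6.6, -0.5]
opening: 0.0133
grasp_force: 69.2
```

Call:
servo_tool(moves=[[[0,0,0],[0,0,0.001],0],[[0,0,0],[0,0,0],0],[[0,0,0],[0,0,0],60],[[0,0,0],[0,0,0],60],[[0,0,0],[0,0,0],60],[[0,0,0],[0,0,0],60],[[0,0,0],[0,0,0],60],[[0,0,0],[0,0,-0.02],60],[[0,0,0],[0,0,-0.04],60],[[0,0,0],[0,0,-0.045],60],[[0,0,0],[0,0,-0.045],60],[[0,0,0],[0,0,-0.04],60]])

```text
time: 15.15
ee_pos: [0.5445, 0.3765, 0.2377]
tcp_rot: [180.0, 0.1, -145.0]
wrist_force: [0.7, 1.2, -0.1]
opening: 0.0514
grasp_force: 0.0
```

Call:
servo_tool(moves=[[[0,0,0],[0.03,0,-0.03],60],[[0,0,0],[0.03,0,0],60],[[0,0,0],[0.01,0,0],60],[[0,0,0],[0,0,0],60],[[0,0,0],[0,0,0],60],[[0,0,0],[0,0,0],60]])

```text
time: 15.75
ee_pos: [0.4878, 0.3367, 0.2646]
tcp_rot: [180.0, -0.0, -145.0]
wrist_force: [0.1, 0.5, 0.2]
opening: 0.0513
grasp_force: 0.0
```

```bash
python3 - <<'E'
from h import *
np.set_printoptions(precision=4,suppress=True,linewidth=160)
st()
p,d,c=snap('wrist'); save(p,'w4.png'); C=cloud(c,d); H=C[...,2]
m=((abs(H-.03)<.006)&(d>0)).astype(np.uint8)
n,l,s,ce=cv2.connectedComponentsWithStats(m)
k=1+s[1:,4].argmax(); Y=C[l==k]; A=np.c_[Y[:,:2]-Y[:,:2].mean(0),np.ones(len(Y))]; co=np.linalg.lstsq(A,Y[:,2],rcond=None)[0]
print(s[k],np.median(Y[:,2]),'tilt',co,cv2.minAreaRect(Y[:,:2].astype(np.float32)*1000))
for nm in ('peg0','grip_a'):print(nm,[(round(r['score'],2),w(c,r['xyz']).round(4)) for r in mark_of(nm,'wrist')[:4]])
E
```

```text
{'time': 15.75, 'q': [34.6157, 12.0478, 21.7547, 99.741, 0.003, -0.3879], 'ee_pos': [0.4878, 0.3367, 0.2646], 'tcp_rot': [179.9968, -0.0341, -144.9964], 'wrist_force': [0.1193, 0.4508, 0.2014], 'opening': 0.0513, 'grasp_force': 0.0}
[ 174  190  167   49 6500] 0.02971735824366417 tilt [0.0023 0.0019 0.0298] ((542.0260009765625, 373.7437438964844), (70.5687026977539, 224.7608184814453), 34.996368408203125)
peg0 [(0.84, array([0.4903, 0.4436, 0.09  ])), (0.65, array([0.5459, 0.381 , 0.095 ])), (0.56, array([0.5929, 0.3077, 0.0848]))]
grip_a [(0.94, array([0.4673, 0.3722, 0.0525])), (0.75, array([0.5127, 0.2974, 0.0551]))]
```

View pics/w4.png

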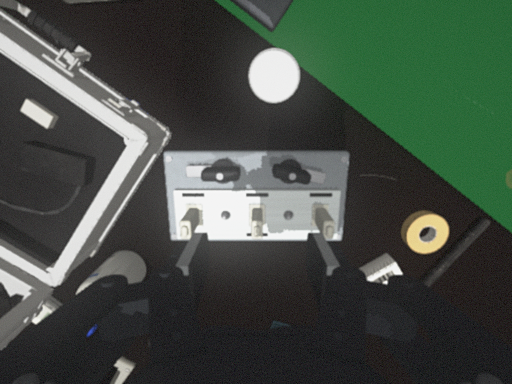

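The plate is seated: its top is at 29.7 mm, level, centred on the stand. In the picture the grips are at (220,176) and (293,176). Next is clamp_b.

```bash
python3 - <<'E'
from h import *
p,d,c=snap('wrist')
print(pix2w(c,[(219.5,177.5),(293,177.5)],.071))
f=plan([.4666,.374,.12],[180,0,-67]); plan([.4666,.374,.043],[180,0,-67],frm=f)
E
```

```text
[[0.51687123 0.3022412  0.071     ]
 [0.46722664 0.37316107 0.071     ]]
10 rows
[[[0.0, -0.0, -7.8], [-0.0004, 0.0043, 0.0145]], [[0.0, -0.0, -7.8], [-0.001, 0.0042, 0.0145]], [[0.0, -0.0, -7.8], [-0.0016, 0.004, 0.0145]], [[0.0, -0.0, -7.8], [-0.0021, 0.0037, 0.0145]], [[0.0, -0.0, -7.8], [-0.0026, 0.0034, 0.0145]], [[0.0, -0.0, -7.8], [-0.003, 0.003, 0.0145]], [[0.0, -0.0, -7.8], [-0.0034, 0.0026, 0.0145]], [[0.0, -0.0, -7.8], [-0.0037, 0.0021, 0.0145]], [[0.0, -0.0, -7.8], [-0.004, 0.0016, 0.0145]], [[0.0, -0.0, -7.8], [-0.0042, 0.001, 0.0145]]]
2 rows
each [[0.0, 0.0, 0.0], [0.0, -0.0, 0.0385]]
```

Call:
servo_tool(force=30, moves=[[[0,0,-7.8],[-0.0004,0.0043,0.0145],40],[[0,0,-7.8],[-0.001,0.0042,0.0145],40],[[0,0,-7.8],[-0.0016,0.004,0.0145],40],[[0,0,-7.8],[-0.0021,0.0037,0.0145],40],[[0,0,-7.8],[-0.0026,0.0034,0.0145],40],[[0,0,-7.8],[-0.003,0.003,0.0145],40],[[0,0,-7.8],[-0.0034,0.0026,0.0145],40],[[0,0,-7.8],[-0.0037,0.0021,0.0145],40],[[0,0,-7.8],[-0.004,0.0016,0.0145],40],[[0,0,-7.8],[-0.0042,0.001,0.0145],40],[[0,0,0],[0,0,0],40],[[0,0,0],[0,0,0],40]])

```text
time: 17.15
ee_pos: [0.4665, 0.3738, 0.1203]
tcp_rot: [180.0, -0.0, -67.2]
wrist_force: [-0.0, -0.1, 1.3]
opening: 0.034
grasp_force: 0.0
```

```bash
python3 - <<'E'
from h import *
st(); plan([.4669,.374,.043],[180,0,-67])
E
```

```text
{'time': 17.15, 'q': [38.706, 10.7709, 4.2396, 83.5009, -0.0034, -74.0783], 'ee_pos': [0.4665, 0.3738, 0.1203], 'tcp_rot': [179.9699, -0.0121, -67.2158], 'wrist_force': [-0.0209, -0.1202, 1.3482], 'opening': 0.034, 'grasp_force': 0.0}
2 rows
each [[0.02, -0.01, -0.11], [-0.0, -0.0002, 0.0386]]
```

Call:
servo_tool(moves=[[[0,0,0],[0,0,0.02],40],[[0,0,0],[0,0,0.02],40],[[0,0,0],[0,0,0.02],40],[[0,0,0],[0,0,0.017],40],[[0,0,0],[0,0,0],40],[[0,0,0],[0,0,0],40],[[0,0,0],[0,0,0],0],[[0,0,0],[0,0,0],0],[[0,0,0],[0,0,0],0],[[0,0,0],[0,0,0],0],[[0,0,0],[0,0,0],0],[[0,0,0],[0,0,0],0]])

```text
time: 18.35
ee_pos: [0.4669, 0.3742, 0.0449]
tcp_rot: [-179.9, 0.0, -67.0]
wrist_force: [-2.5, -1.9, 6.2]
opening: 0.0134
grasp_force: 30.8
```

Call:
servo_tool(moves=[[[0,0,6],[0,0,0],0],[[0,0,6],[0,0,0],0],[[0,0,6],[0,0,0],0],[[0,0,6],[0,0,0],0],[[0,0,6],[0,0,0],0],[[0,0,6],[0,0,0],0]])

```text
time: 18.95
ee_pos: [0.4678, 0.3743, 0.045]
tcp_rot: [-179.8, 0.1, -103.3]
wrist_force: [3.3, -1.4, 3.0]
opening: 0.0133
grasp_force: 30.5
```

Call:
servo_tool(moves=[[[0,0,6],[0,0,0],0],[[0,0,6],[0,0,0],0],[[0,0,6],[0,0,0],0],[[0,0,6],[0,0,0],0],[[0,0,6],[0,0,0],0],[[0,0,6],[0,0,0],0],[[0,0,3],[0,0,0],0],[[0,0,2],[0,0,0],0],[[0,0,0],[0,0,0],0]])

```text
time: 19.85
ee_pos: [0.4687, 0.3737, 0.045]
tcp_rot: [-179.9, 0.2, -144.2]
wrist_force: [8.6, -3.6, 2.5]
opening: 0.0134
grasp_force: 30.5
```

```bash
python3 - <<'E'
from h import *
o=get_obs(); print(o['torque'],o['q'],o['tcp_rot'])
E
```

```text
[-0.84969886 -1.34328777 -0.10348392] [38.64201712 11.91543904 -2.78967358 75.06651603 -0.15608781  2.79985139] [-179.85525384    0.23572317 -144.15784759]
```

Push slightly into the stop, then release, rise and look.

Call:
servo_tool(moves=[[[0,0,2],[0,0,0],0],[[0,0,2],[0,0,0],0],[[0,0,0],[0,0,0],0]])

```text
time: 20.15
ee_pos: [0.4687, 0.3737, 0.045]
tcp_rot: [-179.9, 0.3, -148.1]
wrist_force: [8.3, -3.7, 2.9]
opening: 0.0136
grasp_force: 47.0
```

```bash
python3 - <<'E'
from h import *
o=get_obs(); print(o['torque'],o['tcp_rot'],o['wrist_force'])
E
```

```text
[-1.00023078 -1.52247551  1.21766352] [-179.85324727    0.25241401 -148.05375099] [ 8.31422133 -3.66212689  2.86818853]
```

Call:
servo_tool(moves=[[[0,0,-2],[0,0,0],0],[[0,0,0],[0,0,0],40],[[0,0,0],[0,0,0],40],[[0,0,0],[0,0,0],40],[[0,0,0],[0,0,0],40],[[0,0,0],[0,0,-0.02],40],[[0,0,0],[0,0,-0.03],40],[[0,0,0],[0,0,-0.03],40],[[0,0,0],[0,0,0],40],[[0,0,0],[0,0,0],40]])

```text
time: 21.15
ee_pos: [0.4667, 0.3742, 0.1237]
tcp_rot: [180.0, 0.1, -146.0]
wrist_force: [0.3, -0.4, -0.2]
opening: 0.0341
grasp_force: 0.0
```

```bash
python3 - <<'E'
from h import *
st(); plan([.5164,.3033,.123],[180,0,125])
E
```

```text
{'time': 21.15, 'q': [38.7153, 10.6944, 4.5305, 83.7629, 0.0046, 4.7197], 'ee_pos': [0.4667, 0.3742, 0.1237], 'tcp_rot': [179.9894, 0.0725, -146.0045], 'wrist_force': [0.3366, -0.3804, -0.2065], 'opening': 0.0341, 'grasp_force': 0.0}
11 rows
[[[0.01, 0.0, 8.09], [-0.0001, -0.0079, 0.0001]], [[0.01, 0.0, 8.09], [-0.0012, -0.0078, 0.0001]], [[0.01, 0.0, 8.09], [-0.0023, -0.0075, 0.0001]], [[0.01, 0.0, 8.09], [-0.0034, -0.0071, 0.0001]], [[0.01, 0.0, 8.09], [-0.0043, -0.0066, 0.0001]], [[0.01, 0.0, 8.09], [-0.0052, -0.0059, 0.0001]], [[0.01, 0.0, 8.09], [-0.006, -0.0051, 0.0001]], [[0.01, 0.0, 8.09], [-0.0066, -0.0042, 0.0001]], [[0.01, 0.0, 8.09], [-0.0072, -0.0032, 0.0001]], [[0.01, 0.0, 8.09], [-0.0076, -0.0022, 0.0001]], [[0.01, 0.0, 8.09], [-0.0078, -0.0011, 0.0001]]]
```

Call:
servo_tool(moves=[[[0,0,8.1],[-0.0001,-0.0079,0],40],[[0,0,8.1],[-0.0012,-0.0078,0],40],[[0,0,8.1],[-0.0023,-0.0075,0],40],[[0,0,8.1],[-0.0034,-0.0071,0],40],[[0,0,8.1],[-0.0043,-0.0066,0],40],[[0,0,8.1],[-0.0052,-0.0059,0],40],[[0,0,8.1],[-0.006,-0.0051,0],40],[[0,0,8.1],[-0.0066,-0.0042,0],40],[[0,0,8.1],[-0.0072,-0.0032,0],40],[[0,0,8.1],[-0.0076,-0.0022,0],40],[[0,0,8.1],[-0.0078,-0.0011,0],40],[[0,0,0],[-0.001,0.001,0],40]])

```text
time: 22.35
ee_pos: [0.5172, 0.3017, 0.1217]
tcp_rot: [-179.9, -0.0, 124.7]
wrist_force: [0.6, -0.2, 0.3]
opening: 0.0341
grasp_force: 0.0
```

Call:
servo_tool(moves=[[[0,0,0],[0,0,0.02],40],[[0,0,0],[0,0,0.02],40],[[0,0,0],[0,0,0.02],40],[[0,0,0],[0,0,0.019],40],[[0,0,0],[0,0,0],40],[[0,0,0],[0,0,0],40],[[0,0,0],[0,0,0],0],[[0,0,0],[0,0,0],0],[[0,0,0],[0,0,0],0],[[0,0,0],[0,0,0],0],[[0,0,0],[0,0,0],0],[[0,0,0],[0,0,0],0]])

```text
time: 23.55
ee_pos: [0.5169, 0.3024, 0.0455]
tcp_rot: [-180.0, -0.0, 125.0]
wrist_force: [-6.5, -3.3, 5.8]
opening: 0.0133
grasp_force: 30.5
```

Call:
servo_tool(moves=[[[0,0,-6],[0,0,0],0],[[0,0,-6],[0,0,0],0],[[0,0,-6],[0,0,0],0],[[0,0,-6],[0,0,0],0],[[0,0,-6],[0,0,0],0],[[0,0,-6],[0,0,0],0],[[0,0,-6],[0,0,0],0],[[0,0,-6],[0,0,0],0]])

```text
time: 24.35
ee_pos: [0.5168, 0.3024, 0.0455]
tcp_rot: [-180.0, -0.0, 173.2]
wrist_force: [-7.3, -3.7, 4.8]
opening: 0.0133
grasp_force: 30.5
```

Call:
servo_tool(moves=[[[0,0,-6],[0,0,0],0],[[0,0,-6],[0,0,0],0],[[0,0,-6],[0,0,0],0],[[0,0,-6],[0,0,0],0],[[0,0,-6],[0,0,0],0],[[0,0,-6],[0,0,0],0],[[0,0,-6],[0,0,0],0],[[0,0,-3],[0,0,0],0],[[0,0,0],[0,0,0],0]])

```text
time: 25.25
ee_pos: [0.5169, 0.3023, 0.0456]
tcp_rot: [180.0, -0.0, -142.0]
wrist_force: [-7.6, -2.7, 6.2]
opening: 0.0135
grasp_force: 47.1
```

```bash
python3 - <<'E'
from h import *
o=get_obs(); print(o['torque'],o['tcp_rot'],o['wrist_force'],o['q'])
E
```

```text
[-0.60180819  1.43044376 -1.19550633] [ 1.79968456e+02 -3.42284864e-02 -1.42044275e+02] [-7.59909629 -2.74797651  6.21257355] [ 3.03103080e+01  1.20816841e+01 -2.52725919e+00  7.54291776e+01
  2.67099803e-02 -7.64541617e+00]
```

Call:
servo_tool(moves=[[[0,0,2],[0,0,0],0],[[0,0,0],[0,0,0],40],[[0,0,0],[0,0,0],40],[[0,0,0],[0,0,0],40],[[0,0,0],[0,0,0],40],[[0,0,0],[0,0,-0.02],40],[[0,0,0],[0,0,-0.04],40],[[0,0,0],[0,0,-0.04],60],[[0,0,0],[0,0.02,-0.04],80],[[0,0,0],[0,0.03,-0.04],80],[[0,0,0],[0,0,-0.03],80],[[0,0,0],[0,0,0],80]])

```text
time: 26.45
ee_pos: [0.4887, 0.3444, 0.2591]
tcp_rot: [-180.0, 0.4, -144.0]
wrist_force: [0.4, 0.5, -0.4]
opening: 0.0685
grasp_force: 0.0
```

```bash
python3 - <<'E'
from h import *
np.set_printoptions(precision=4,suppress=True,linewidth=160)
st()
p,d,c=snap('wrist'); C=cloud(c,d); H=C[...,2]
save(cv2.resize(p[140:300,140:400],None,fx=3,fy=3),'w5.png')
p,d,c=snap('top'); C=cloud(c,d); m=d>0
for r in cut_out('jar0','top')[:3]:
    Y=C[r['mask']&m]; Y=Y[Y[:,2]>.03]
    if len(Y)>20: print('jar',r['score'],len(Y),Y.mean(0),cv2.minAreaRect(Y[:,:2].astype(np.float32)*1000))
print([(r['score'],w(c,r['xyz'])) for r in mark_of('jar0_mouth','top')])
E
```

```text
{'time': 26.45, 'q': [35.1773, 12.1263, 21.2262, 98.6957, -0.0037, -0.8232], 'ee_pos': [0.4887, 0.3444, 0.2591], 'tcp_rot': [-179.9905, 0.4042, -143.9995], 'wrist_force': [0.3599, 0.4782, -0.3798], 'opening': 0.0685, 'grasp_force': 0.0}
jar 0.84 434 [0.4136 0.0531 0.0449] ((413.7596740722656, 51.99747848510742), (46.721588134765625, 90.6360092163086), 37.793495178222656)
jar 0.79 434 [ 0.4144 -0.0871  0.0449] ((414.1634216308594, -87.99154663085938), (47.90140151977539, 92.67005157470703), 20.957876205444336)
jar 0.3 336 [0.7267 0.2635 0.0991] ((731.952880859375, 264.52703857421875), (58.24223709106445, 50.031211853027344), 79.4355239868164)
[(0.81, array([ 0.4305, -0.132 ,  0.025 ]))]
```

View pics/w5.png

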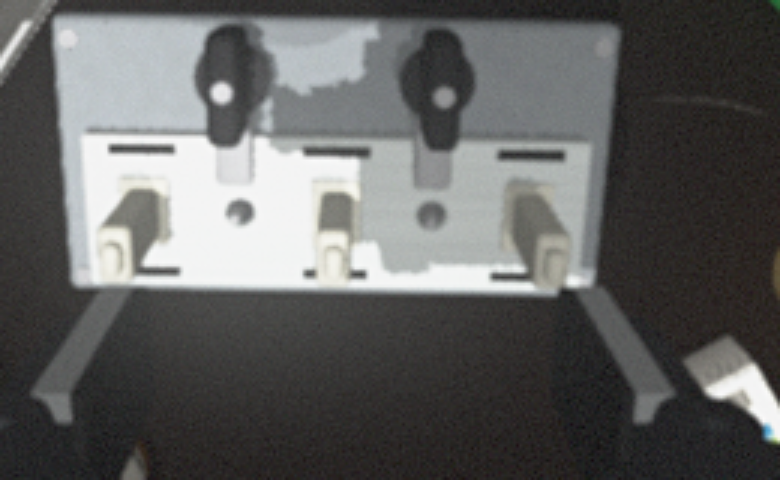

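Both clamp fingers now lie across the plate, in the crop at (235,165) and (432,165), with the pins proud. Next are the jars, gripped at 45° so that a half-roll of the jar puts the mouth down.

```bash
cat >> h.py <<'E'
def frame(a,b): # tool z=a, tool x=b
    a=np.array(a)/np.linalg.norm(a); b=np.array(b)/np.linalg.norm(b); return Ro.from_matrix(np.c_[b,np.cross(a,b),a])
def jar(x,y,phi,back=.008,z=.028):
    m=np.array([np.cos(np.radians(phi)),np.sin(np.radians(phi)),0]); k=np.array([0,0,1.])
    a=m-k; b=m+k; R=frame(a,b); a=a/2**.5
    g=np.array([x,y,z])-back*m
    return g+grasp_offset*a, R.as_euler('xyz',degrees=True), a
E
python3 - <<'E'
from h import *
np.set_printoptions(precision=4,suppress=True,linewidth=160)
p,d,c=snap('top'); C=cloud(c,d); X=C[d>0]
for y in (0,.03,.06,.09,.12,-.03,-.06,-.09,-.12): 
    S=X[(abs(X[:,1]-y)<.015)&(X[:,2]>.055)&(X[:,0]>.4)]; print(y,S[:,0].min() if len(S) else None,end='; ')
T,r,a=jar(.4139,.0521,-52.4); print(T,r,a)
pre=T-.10*a; f=plan(pre,r); print(f); f=plan(T,r,frm=f)
o=get_obs(); print(o['tcp_rot'])
E
```

```text
0 0.4960141983509624; 0.03 0.51190931900666; 0.06 0.5120557085751211; 0.09 0.4944248189557153; 0.12 0.5005849778340379; -0.03 0.4996465840274805; -0.06 0.5048218196525763; -0.09 0.5044733451604508; -0.12 0.5077892671749087; [0.4171 0.048  0.0148] [180.  -45.  -52.4] [ 0.4314 -0.5602 -0.7071]
13 rows
[[[2.76, 2.67, -6.65], [0.0178, -0.0097, 0.0129]], [[2.76, 2.67, -6.65], [0.0182, -0.007, 0.0141]], [[2.76, 2.67, -6.65], [0.0181, -0.0042, 0.0153]], [[2.76, 2.67, -6.65], [0.0177, -0.0013, 0.0162]], [[2.76, 2.67, -6.65], [0.0169, 0.0015, 0.017]], [[2.76, 2.67, -6.65], [0.0158, 0.0042, 0.0177]], [[2.76, 2.67, -6.65], [0.0143, 0.0069, 0.0181]], [[2.76, 2.67, -6.65], [0.0125, 0.0093, 0.0183]], [[2.76, 2.67, -6.65], [0.0105, 0.0115, 0.0184]], [[2.76, 2.67, -6.65], [0.0082, 0.0135, 0.0182]], [[2.76, 2.67, -6.65], [0.0057, 0.0152, 0.0178]], [[2.76, 2.67, -6.65], [0.003, 0.0165, 0.0173]], [[2.76, 2.67, -6.65], [0.0002, 0.0175, 0.0165]]]
(array([0.3739, 0.104 , 0.0855]), array([180. , -45. , -52.4]))
3 rows
each [[0.0, 0.0, 0.0], [-0.0, -0.0, 0.0333]]
[ 179.9982   -0.1298 -144.1143]
```

Call:
servo_tool(moves=[[[2.76,2.67,-6.65],[0.0178,-0.0097,0.0129],75],[[2.76,2.67,-6.65],[0.0182,-0.007,0.0141],75],[[2.76,2.67,-6.65],[0.0181,-0.0042,0.0153],75],[[2.76,2.67,-6.65],[0.0177,-0.0013,0.0162],75],[[2.76,2.67,-6.65],[0.0169,0.0015,0.017],75],[[2.76,2.67,-6.65],[0.0158,0.0042,0.0177],75],[[2.76,2.67,-6.65],[0.0143,0.0069,0.0181],75]])

```text
time: 27.4
ee_pos: [0.4265, 0.2135, 0.1622]
tcp_rot: [-169.6, -24.3, -98.7]
wrist_force: [-0.3, -0.1, 0.5]
opening: 0.0643
grasp_force: 0.0
```

```bash
python3 - <<'E'
from h import *
st(); T,r,a=jar(.4139,.0521,-52.4); plan(T-.10*a,r)
E
```

```text
{'time': 27.4, 'q': [40.4825, 3.6092, -2.6142, 95.6097, -23.6832, -40.6047], 'ee_pos': [0.4265, 0.2135, 0.1622], 'tcp_rot': [-169.5681, -24.3028, -98.6755], 'wrist_force': [-0.3469, -0.1188, 0.4974], 'opening': 0.0643, 'grasp_force': 0.0}
6 rows
[[[2.75, 2.65, -6.61], [0.0124, 0.0094, 0.0182]], [[2.75, 2.65, -6.61], [0.0103, 0.0115, 0.0183]], [[2.75, 2.65, -6.61], [0.008, 0.0135, 0.0181]], [[2.75, 2.65, -6.61], [0.0056, 0.0151, 0.0177]], [[2.75, 2.65, -6.61], [0.0029, 0.0165, 0.0171]], [[2.75, 2.65, -6.61], [0.0002, 0.0174, 0.0164]]]
```

Tracking well; continuing.

Call:
servo_tool(moves=[[[2.75,2.65,-6.61],[0.0124,0.0094,0.0182],75],[[2.75,2.65,-6.61],[0.0103,0.0115,0.0183],75],[[2.75,2.65,-6.61],[0.008,0.0135,0.0181],75],[[2.75,2.65,-6.61],[0.0056,0.0151,0.0177],75],[[2.75,2.65,-6.61],[0.0029,0.0165,0.0171],75],[[2.75,2.65,-6.61],[0.0002,0.0174,0.0164],75],[[0,0,0],[0,0,0],75],[[0,0,0],[0,0,0],75]])

```text
time: 28.2
ee_pos: [0.3736, 0.1053, 0.0859]
tcp_rot: [-179.7, -44.9, -52.9]
wrist_force: [0.4, -0.7, 0.4]
opening: 0.064
grasp_force: 0.0
```

```bash
python3 - <<'E'
from h import *
np.set_printoptions(precision=4,suppress=True,linewidth=160)
st()
p,d,c=snap('wrist'); C=cloud(c,d); H=C[...,2]; save(p,'w6.png')
for r in cut_out('jar0','wrist')[:3]:
    Y=C[r['mask']&(d>0)]; Y=Y[abs(Y[:,2]-.046)<.006]
    if len(Y)>50: print(r['score'],len(Y),Y.mean(0),cv2.minAreaRect(Y[:,:2].astype(np.float32)*1000))
T,r,a=jar(.4139,.0521,-52.4); plan(T,r)
E
```

```text
{'time': 28.2, 'q': [46.5082, -15.9613, -34.8086, 80.0023, -44.1673, -77.0891], 'ee_pos': [0.3736, 0.1053, 0.0859], 'tcp_rot': [-179.6867, -44.8643, -52.9356], 'wrist_force': [0.3757, -0.6635, 0.3735], 'opening': 0.064, 'grasp_force': 0.0}
0.84 6228 [0.4078 0.0557 0.0453] ((411.2804260253906, 51.186851501464844), (46.1400260925293, 91.24925231933594), 37.871978759765625)
3 rows
[[[-0.0, 0.05, -0.16], [0.0, 0.0007, 0.0341]], [[-0.0, 0.05, -0.16], [0.0, 0.0007, 0.0341]], [[-0.0, 0.05, -0.16], [-0.0, 0.0007, 0.0341]]]
```

View pics/w6.png

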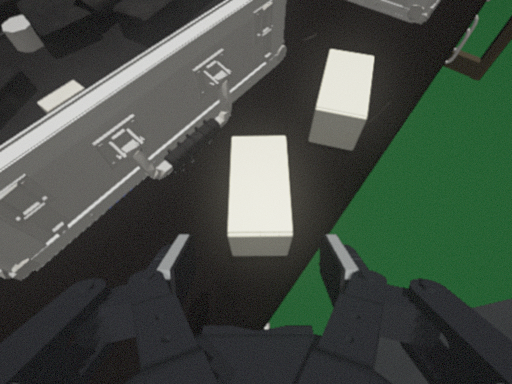

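The gripper faces the closed end of the jar at (260,195), well centred. Moving in to grasp.

Call:
servo_tool(force=40, moves=[[[0,0,-0.2],[0,0,0.025],75],[[0,0,-0.2],[0,0,0.025],75],[[0,0,0],[0,0.001,0.025],75],[[0,0,0],[0,0,0.025],75],[[0,0,0],[0,0,0],75],[[0,0,0],[0,0,0],75],[[0,0,0],[0,0,0],20],[[0,0,0],[0,0,0],20],[[0,0,0],[0,0,0],20],[[0,0,0],[0,0,0],20],[[0,0,0],[0,0,0],20],[[0,0,0],[0,0,0],20]])

```text
time: 29.5
ee_pos: [0.4171, 0.0503, 0.0169]
tcp_rot: [-179.9, -44.9, -52.4]
wrist_force: [-2.1, 2.1, 6.3]
opening: 0.0456
grasp_force: 40.6
```

```bash
python3 - <<'E'
from h import *
st()
E
```

```text
{'time': 29.5, 'q': [35.4623, -17.4359, -43.7778, 61.3679, -44.8686, -93.1474], 'ee_pos': [0.4171, 0.0503, 0.0169], 'tcp_rot': [-179.9033, -44.9144, -52.3759], 'wrist_force': [-2.1399, 2.0666, 6.3074], 'opening': 0.0456, 'grasp_force': 40.578}
```

```bash
cat >> h.py <<'E'
def ori(q1,t,s,q6): return Ro.from_euler('z',q1,degrees=True)*Ro.from_euler('y',-t,degrees=True)*Ro.from_euler('x',s,degrees=True)*Ro.from_euler('x',180,degrees=True)*Ro.from_euler('z',q6-180,degrees=True)
def wr(R,q1):  # wrist t,s,q6 for orientation R given q1
    B=(Ro.from_euler('z',-q1,degrees=True)*R); a=B.as_matrix()[:,2]
    s=np.degrees(np.arcsin(a[1])); t=np.degrees(np.arctan2(a[0],-a[2]))
    q6=180+(ori(0,t,s,180).inv()*B).as_rotvec(degrees=True)[2]
    return np.array([t,s,(q6+180)%360-180])
def rows(ps,Rs):
    import json; out=[]
    for i in range(len(ps)-1):
        rv=(Rs[i].inv()*Rs[i+1]).as_rotvec(degrees=True); out.append([rv.round(2).tolist(),Rs[i].inv().apply(ps[i+1]-ps[i]).round(4).tolist()])
    print(len(out),'rows'); print(json.dumps(out))
O=np.array([.542,.3745]); a_=np.radians(35.); EX=np.array([np.cos(a_),np.sin(a_),0]); EY=np.array([-EX[1],EX[0],0])
def place(pegy,zj,da,db):
    """TCP pose to hold jar origin (da,db along tool z,x from TCP) over a peg with jar origin height zj"""
    k=np.array([0,0,1.]); R=frame(EX-k,-EX-k); M=R.as_matrix()
    return np.r_[O,0]+EY*pegy+k*zj-da*M[:,2]-db*M[:,0], R
E
python3 - <<'E'
from h import *
np.set_printoptions(precision=4,suppress=True,linewidth=160)
o=get_obs(); q=o['q']; R0=Rt(o['tcp_rot'])
for sg in (1,-1):
    R=ori(q[0],sg*(q[1]-q[2]+q[3]-90),q[4],q[5]); print(sg,np.degrees((R.inv()*R0).magnitude()))
w0=wr(R0,q[0]); print('start',q[0],w0)
p1,R1=place(.086,.150,-.0071,.0016); q1e=np.degrees(np.arctan2(p1[1],p1[0])); w1=wr(R1,q1e); print('end',p1,R1.as_euler('xyz',degrees=True),q1e,w1)
n=20; p0=o['ee_pos']+np.array([0,0,.17])
S0=np.r_[q[0],w0]; S1=np.r_[q1e,w1]; f=np.linspace(0,1,n+1)
Rs=[ori(*(S0+(S1-S0)*k)) for k in f]; ps=[p0+(p1-p0)*k for k in f]
rows(ps,Rs)
E
```

```text
1 4.5802844252157975
-1 4.978355531735329e-14
start 35.462312387390654 [  2.2901 -44.8686 -93.1474]
end [0.4977 0.4485 0.1461] [ 180.   45. -145.] 42.02122618303774 [44.7844 -4.9585  4.9772]
20 rows
[[[1.78, -1.99, 6.14], [-0.0109, -0.0154, -0.0079]], [[1.65, -2.15, 6.08], [-0.0127, -0.0143, -0.0071]], [[1.49, -2.31, 6.02], [-0.0144, -0.0131, -0.0061]], [[1.32, -2.45, 5.95], [-0.016, -0.0116, -0.0052]], [[1.14, -2.57, 5.89], [-0.0173, -0.01, -0.0043]], [[0.94, -2.68, 5.83], [-0.0184, -0.0082, -0.0033]], [[0.72, -2.78, 5.76], [-0.0193, -0.0064, -0.0023]], [[0.5, -2.85, 5.69], [-0.0199, -0.0044, -0.0012]], [[0.27, -2.91, 5.63], [-0.0203, -0.0024, -0.0002]], [[0.02, -2.95, 5.56], [-0.0204, -0.0004, 0.0008]], [[-0.22, -2.96, 5.49], [-0.0203, 0.0015, 0.0019]], [[-0.47, -2.95, 5.43], [-0.0199, 0.0035, 0.0029]], [[-0.73, -2.92, 5.36], [-0.0193, 0.0053, 0.004]], [[-0.98, -2.86, 5.29], [-0.0185, 0.007, 0.005]], [[-1.22, -2.78, 5.22], [-0.0175, 0.0086, 0.006]], [[-1.46, -2.68, 5.16], [-0.0164, 0.01, 0.0071]], [[-1.69, -2.55, 5.09], [-0.015, 0.0112, 0.0081]], [[-1.92, -2.4, 5.02], [-0.0136, 0.0122, 0.009]], [[-2.12, -2.23, 4.96], [-0.0121, 0.013, 0.01]], [[-2.31, -2.04, 4.89], [-0.0106, 0.0136, 0.0109]]]
```

Call:
servo_tool(moves=[[[0,0,0],[0.01,0,-0.01],20],[[0,0,0],[0.02,0,-0.02],20],[[0,0,0],[0.025,0,-0.025],20],[[0,0,0],[0.025,0,-0.025],20],[[0,0,0],[0.025,0,-0.025],20],[[0,0,0],[0.015,0,-0.015],20],[[0,0,0],[0,0,0],20],[[0,0,0],[0,0,0],20]])

```text
time: 30.3
ee_pos: [0.4167, 0.0496, 0.1852]
tcp_rot: [180.0, -44.9, -52.3]
wrist_force: [0.3, -0.7, -1.5]
opening: 0.0457
grasp_force: 40.2
```

```bash
cat >> h.py <<'E'
def swing(p1,R1,n):
    o=get_obs(); q=o['q']; p0=np.array(o['ee_pos']); S0=np.r_[q[0],wr(Rt(o['tcp_rot']),q[0])]
    q1e=np.degrees(np.arctan2(p1[1],p1[0])); S1=np.r_[q1e,wr(R1,q1e)]; print(S0.round(1),S1.round(1),p0.round(4),p1.round(4))
    f=np.linspace(0,1,n+1); rows([p0+(p1-p0)*k for k in f],[ori(*(S0+(S1-S0)*k)) for k in f])
E
python3 - <<'E'
from h import *
st(); swing(*place(.086,.20,-.0071,.0016),22)
E
```

```text
{'time': 30.3, 'q': [35.3804, -23.1225, -28.7525, 82.1222, -44.811, -93.2331], 'ee_pos': [0.4167, 0.0496, 0.1852], 'tcp_rot': [179.9548, -44.8554, -52.2946], 'wrist_force': [0.2957, -0.6886, -1.4883], 'opening': 0.0457, 'grasp_force': 40.1575}
[ 35.4   2.2 -44.8 -93.2] [42.  44.8 -5.   5. ] [0.4167 0.0496 0.1852] [0.4977 0.4485 0.1961]
22 rows
[[[1.63, -1.8, 5.59], [-0.0082, -0.014, -0.0089]], [[1.52, -1.93, 5.54], [-0.0098, -0.0134, -0.0082]], [[1.4, -2.06, 5.49], [-0.0113, -0.0125, -0.0075]], [[1.26, -2.18, 5.43], [-0.0128, -0.0116, -0.0068]], [[1.11, -2.29, 5.38], [-0.014, -0.0104, -0.006]], [[0.95, -2.39, 5.33], [-0.0152, -0.0092, -0.0053]], [[0.78, -2.48, 5.27], [-0.0162, -0.0078, -0.0045]], [[0.6, -2.55, 5.22], [-0.017, -0.0063, -0.0037]], [[0.41, -2.61, 5.16], [-0.0177, -0.0048, -0.0028]], [[0.22, -2.65, 5.11], [-0.0181, -0.0032, -0.002]], [[0.02, -2.68, 5.05], [-0.0184, -0.0016, -0.0011]], [[-0.19, -2.69, 5.0], [-0.0185, 0.0001, -0.0003]], [[-0.39, -2.69, 4.94], [-0.0184, 0.0017, 0.0006]], [[-0.6, -2.66, 4.89], [-0.0182, 0.0033, 0.0015]], [[-0.81, -2.62, 4.83], [-0.0177, 0.0048, 0.0024]], [[-1.02, -2.56, 4.78], [-0.0171, 0.0062, 0.0032]], [[-1.22, -2.49, 4.72], [-0.0164, 0.0075, 0.0041]], [[-1.42, -2.39, 4.66], [-0.0155, 0.0088, 0.005]], [[-1.6, -2.28, 4.61], [-0.0145, 0.0098, 0.0058]], [[-1.78, -2.15, 4.55], [-0.0135, 0.0108, 0.0067]], [[-1.95, -2.01, 4.5], [-0.0123, 0.0116, 0.0075]], [[-2.11, -1.85, 4.44], [-0.0111, 0.0123, 0.0083]]]
```

Call:
servo_tool(moves=[[[1.63,-1.8,5.59],[-0.0082,-0.014,-0.0089],20],[[1.52,-1.93,5.54],[-0.0098,-0.0134,-0.0082],20],[[1.4,-2.06,5.49],[-0.0113,-0.0125,-0.0075],20],[[1.26,-2.18,5.43],[-0.0128,-0.0116,-0.0068],20],[[1.11,-2.29,5.38],[-0.014,-0.0104,-0.006],20],[[0.95,-2.39,5.33],[-0.0152,-0.0092,-0.0053],20],[[0.78,-2.48,5.27],[-0.0162,-0.0078,-0.0045],20],[[0.6,-2.55,5.22],[-0.017,-0.0063,-0.0037],20],[[0.41,-2.61,5.16],[-0.0177,-0.0048,-0.0028],20],[[0.22,-2.65,5.11],[-0.0181,-0.0032,-0.002],20],[[0.02,-2.68,5.05],[-0.0184,-0.0016,-0.0011],20]])

```text
time: 31.4
ee_pos: [0.457, 0.2491, 0.1889]
tcp_rot: [-146.4, 1.1, -102.3]
wrist_force: [0.7, 0.1, -1.2]
opening: 0.0456
grasp_force: 40.2
```

Call:
servo_tool(moves=[[[-0.19,-2.69,5],[-0.0185,0.0001,-0.0003],20],[[-0.39,-2.69,4.94],[-0.0184,0.0017,0.0006],20],[[-0.6,-2.66,4.89],[-0.0182,0.0033,0.0015],20],[[-0.81,-2.62,4.83],[-0.0177,0.0048,0.0024],20],[[-1.02,-2.56,4.78],[-0.0171,0.0062,0.0032],20],[[-1.22,-2.49,4.72],[-0.0164,0.0075,0.0041],20],[[-1.42,-2.39,4.66],[-0.0155,0.0088,0.005],20],[[-1.6,-2.28,4.61],[-0.0145,0.0098,0.0058],20],[[-1.78,-2.15,4.55],[-0.0135,0.0108,0.0067],20],[[-1.95,-2.01,4.5],[-0.0123,0.0116,0.0075],20],[[-2.11,-1.85,4.44],[-0.0111,0.0123,0.0083],20],[[0,0,0],[0,0,0],20]])

```text
time: 32.6
ee_pos: [0.4972, 0.4479, 0.1928]
tcp_rot: [-180.0, 44.8, -145.0]
wrist_force: [0.2, -0.6, -1.5]
opening: 0.0454
grasp_force: 40.1
```

```bash
python3 - <<'E'
from h import *
np.set_printoptions(precision=4,suppress=True,linewidth=160)
st(); p1,R1=place(.086,.20,-.0071,.0016); rp=R1.as_euler('xyz',degrees=True); f=plan(p1,rp)
p2,_=place(.086,.078,-.0071,.0016); plan(p2,rp,frm=f)
for cam in ('side',):
    p,d,c=snap(cam); C=cloud(c,d)
    for r in cut_out('jar0',cam)[:3]:
        Y=C[r['mask']&(d>0)]; v=np.argwhere(r['mask']); print(r['score'],len(Y),np.median(Y,0),np.percentile(Y,2,0),np.percentile(Y,98,0),v.min(0),v.max(0))
    uv=proj(c,place(.086,.20,0,0)[0])[0].astype(int); print(uv); s=p[max(0,uv[1]-100):uv[1]+100,uv[0]-100:uv[0]+100]; save(cv2.resize(s,(600,600)),'s7.png')
E
```

```text
{'time': 32.6, 'q': [45.0171, -20.526, -30.5896, 35.6042, -7.0645, 7.173], 'ee_pos': [0.4972, 0.4479, 0.1928], 'tcp_rot': [-179.9979, 44.7757, -145.0362], 'wrist_force': [0.155, -0.585, -1.5414], 'opening': 0.0454, 'grasp_force': 40.1371}
1 rows
each [[-0.03, -0.22, -0.03], [-0.0028, 0.0002, -0.0019]]
3 rows
each [[0.0, 0.0, 0.0], [0.0288, -0.0, 0.0288]]
0.93 737 [0.4961 0.4585 0.2199] [0.4634 0.3405 0.0654] [0.5248 0.4764 0.2457] [196 266] [235 290]
0.5 228 [ 0.4251 -0.0822  0.0468] [ 0.3943 -0.123   0.0063] [ 0.4512 -0.0377  0.0524] [147 288] [165 305]
[278 215]
```

View pics/s7.png

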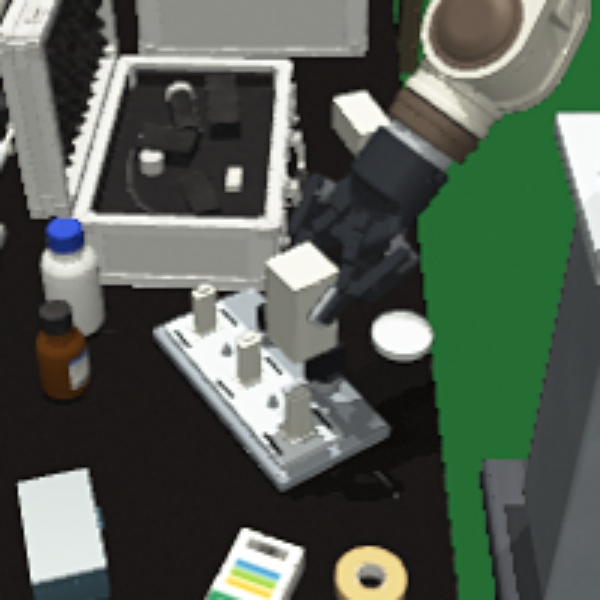

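The jar hangs mouth down above peg2: in the crop it's at (303,300), with peg2 below at (297,415). Lowering it.

Call:
servo_tool(moves=[[[0,-0.2,0],[0.0145,0,0.0155],20],[[0,0,0],[0.015,0,0.015],20],[[0,0,0],[0.01,0,0.01],20],[[0,0,0],[0.01,0,0.01],20],[[0,0,0],[0.01,0,0.01],20],[[0,0,0],[0.01,0,0.01],20],[[0,0,0],[0.007,0,0.007],20],[[0,0,0],[0.003,0,0.003],20],[[0,0,0],[0,0,0],20],[[0,0,0],[0,0,0],20]])

```text
time: 33.7
ee_pos: [0.4992, 0.4486, 0.084]
tcp_rot: [-179.9, 45.2, -145.0]
wrist_force: [0.1, 0.3, 0.2]
opening: 0.0457
grasp_force: 40.2
```

```bash
python3 - <<'E'
from h import *
st(); p2,R=place(.086,.075,-.0071,.0016); plan(p2,R.as_euler('xyz',degrees=True))
E
```

```text
{'time': 33.7, 'q': [44.9685, -16.6363, -40.3267, 21.5247, -7.1312, 7.0475], 'ee_pos': [0.4992, 0.4486, 0.084], 'tcp_rot': [-179.9175, 45.2297, -144.9859], 'wrist_force': [0.0739, 0.2627, 0.2422], 'opening': 0.0457, 'grasp_force': 40.1564}
1 rows
each [[-0.07, 0.23, 0.01], [0.01, 0.0007, 0.0082]]
```

Call:
servo_tool(moves=[[[0,0.2,0],[0.0035,0,0.0025],20],[[0,0,0],[0.003,0,0.002],20],[[0,0,0],[0.0015,0,0.0015],20],[[0,0,0],[0,0,0],20],[[0,0,0],[0,0,0],20]])

```text
time: 34.2
ee_pos: [0.4977, 0.4476, 0.0732]
tcp_rot: [-179.9, 45.0, -145.0]
wrist_force: [0.5, -0.5, -0.3]
opening: 0.0456
grasp_force: 40.2
```

Call:
servo_tool(moves=[[[0,0,0],[0.001,0,0.001],20],[[0,0,0],[0.001,0,0.001],20],[[0,0,0],[0,0,0],20],[[0,0,0],[0,0,0],20]])

```text
time: 34.6
ee_pos: [0.498, 0.4479, 0.0711]
tcp_rot: [-180.0, 45.0, -145.0]
wrist_force: [0.4, 0.4, 2.8]
opening: 0.0455
grasp_force: 40.4
```

Call:
servo_tool(moves=[[[0,0,0],[0.0007,0,0.0007],20],[[0,0,0],[0,0,0],20],[[0,0,0],[0,0,0],62],[[0,0,0],[0,0,0],62],[[0,0,0],[0,0,0],72],[[0,0,0],[0,0,0],72],[[0,0,0],[0,0,-0.01],72],[[0,0,0],[0,0,-0.03],72],[[0,0,0],[0,0,-0.04],72],[[0,0,0],[0,0,-0.04],72],[[0,0,0],[0,0,-0.04],72]])

```text
time: 35.7
ee_pos: [0.4037, 0.3818, 0.1839]
tcp_rot: [-179.9, 45.0, -145.0]
wrist_force: [0.5, 1.6, 0.4]
opening: 0.0614
grasp_force: 0.0
```

Call:
servo_tool(moves=[[[0,0,0],[-0.01,0,-0.02],72],[[0,0,0],[0,0,0],72],[[0,0,0],[0,0,0],72]])

```text
time: 36.0
ee_pos: [0.399, 0.3788, 0.2047]
tcp_rot: [-180.0, 45.1, -145.0]
wrist_force: [0.1, -0.4, -0.2]
opening: 0.0611
grasp_force: 0.0
```

```bash
python3 - <<'E'
from h import *
np.set_printoptions(precision=4,suppress=True,linewidth=160)
st()
for cam in ('top','wrist'):
  p,d,c=snap(cam); C=cloud(c,d)
  for r in cut_out('jar0',cam)[:3]:
    Y=C[r['mask']&(d>0)]; t=np.percentile(Y[:,2],80); Y=Y[abs(Y[:,2]-t)<.007]
    if len(Y)>30: print(cam,r['score'],len(Y),Y.mean(0),cv2.minAreaRect(Y[:,:2].astype(np.float32)*1000))
  print([(r['score'],w(c,r['xyz'])) for r in mark_of('jar0_mouth',cam)])
  if cam=='wrist': save(p,'w8.png')
E
```

```text
{'time': 36.0, 'q': [48.4169, -39.6686, -40.7935, 44.6038, -9.4943, 9.5733], 'ee_pos': [0.399, 0.3788, 0.2047], 'tcp_rot': [-179.9698, 45.0707, -145.0134], 'wrist_force': [0.1202, -0.3611, -0.2008], 'opening': 0.0611, 'grasp_force': 0.0}
top 0.9 395 [ 0.415  -0.0873  0.0455] ((415.1948547363281, -87.608154296875), (46.01719284057617, 91.71954345703125), 20.537986755371094)
top 0.56 222 [0.4935 0.4432 0.1189] ((493.6761169433594, 443.51446533203125), (45.63456726074219, 45.267189025878906), 33.93112564086914)
[(0.85, array([ 0.4283, -0.1293,  0.024 ]))]
wrist 0.86 1205 [0.4861 0.4392 0.1187] ((491.1385498046875, 442.83367919921875), (45.56534194946289, 45.83965301513672), 35.22998046875)
[(0.35, array([0.5935, 0.3035, 0.0855]))]
```

View pics/w8.png

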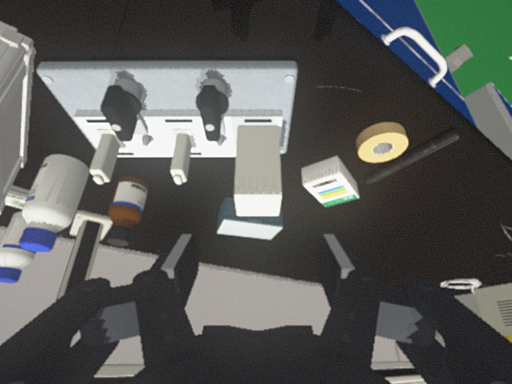

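The first jar is seated: its top is at 119 mm, level, in the picture at (258,165) on peg2. Now jar B.

```bash
python3 - <<'E'
from h import *
T,r,a=jar(.4145,-.0878,-69.2); print(T,r,a); swing(T-.13*a+[0,0,.03],Rt(r),23)
E
```

```text
[ 0.41635469 -0.0926825   0.0147771 ] [180.  -45.  -69.2] [ 0.25109854 -0.66102158 -0.70710678]
[48.4 44.1 -9.5  9.6] [  -1.    20.4  -41.  -119.5] [0.3991 0.3787 0.2024] [ 0.3837 -0.0067  0.1367]
23 rows
[[[2.98, 0.94, -4.26], [0.0092, -0.0133, -0.0051]], [[2.85, 1.27, -4.27], [0.0103, -0.0129, -0.0043]], [[2.68, 1.58, -4.27], [0.0113, -0.0123, -0.0034]], [[2.48, 1.86, -4.28], [0.0123, -0.0115, -0.0025]], [[2.24, 2.13, -4.29], [0.0132, -0.0107, -0.0016]], [[1.98, 2.36, -4.3], [0.014, -0.0097, -0.0007]], [[1.7, 2.56, -4.32], [0.0147, -0.0086, 0.0002]], [[1.39, 2.73, -4.33], [0.0152, -0.0075, 0.0011]], [[1.07, 2.87, -4.35], [0.0157, -0.0063, 0.002]], [[0.74, 2.96, -4.37], [0.016, -0.005, 0.0029]], [[0.39, 3.02, -4.39], [0.0162, -0.0037, 0.0038]], [[0.05, 3.04, -4.41], [0.0162, -0.0025, 0.0046]], [[-0.3, 3.02, -4.43], [0.0161, -0.0012, 0.0055]], [[-0.64, 2.96, -4.45], [0.0158, -0.0, 0.0063]], [[-0.97, 2.86, -4.48], [0.0154, 0.0011, 0.0072]], [[-1.29, 2.73, -4.51], [0.0149, 0.0022, 0.0079]], [[-1.59, 2.56, -4.54], [0.0143, 0.0031, 0.0087]], [[-1.87, 2.36, -4.57], [0.0136, 0.004, 0.0094]], [[-2.12, 2.13, -4.6], [0.0129, 0.0047, 0.0101]], [[-2.35, 1.87, -4.64], [0.0121, 0.0053, 0.0108]], [[-2.54, 1.59, -4.67], [0.0112, 0.0058, 0.0114]], [[-2.7, 1.29, -4.71], [0.0104, 0.0062, 0.0119]], [[-2.82, 0.97, -4.75], [0.0096, 0.0064, 0.0125]]]
```

Call:
servo_tool(moves=[[[2.98,0.94,-4.26],[0.0092,-0.0133,-0.0051],75],[[2.85,1.27,-4.27],[0.0103,-0.0129,-0.0043],75],[[2.68,1.58,-4.27],[0.0113,-0.0123,-0.0034],75],[[2.48,1.86,-4.28],[0.0123,-0.0115,-0.0025],75],[[2.24,2.13,-4.29],[0.0132,-0.0107,-0.0016],75],[[1.98,2.36,-4.3],[0.014,-0.0097,-0.0007],75],[[1.7,2.56,-4.32],[0.0147,-0.0086,0.0002],75],[[1.39,2.73,-4.33],[0.0152,-0.0075,0.0011],75],[[1.07,2.87,-4.35],[0.0157,-0.0063,0.002],75],[[0.74,2.96,-4.37],[0.016,-0.005,0.0029],75],[[0.39,3.02,-4.39],[0.0162,-0.0037,0.0038],75],[[0.05,3.04,-4.41],[0.0162,-0.0025,0.0046],75]])

```text
time: 37.5
ee_pos: [0.3912, 0.177, 0.1684]
tcp_rot: [-139.9, -2.1, -107.7]
wrist_force: [1.1, 0.1, 0.6]
opening: 0.0641
grasp_force: 0.0
```

Call:
servo_tool(moves=[[[-0.3,3.02,-4.43],[0.0161,-0.0012,0.0055],75],[[-0.64,2.96,-4.45],[0.0158,0,0.0063],75],[[-0.97,2.86,-4.48],[0.0154,0.0011,0.0072],75],[[-1.29,2.73,-4.51],[0.0149,0.0022,0.0079],75],[[-1.59,2.56,-4.54],[0.0143,0.0031,0.0087],75],[[-1.87,2.36,-4.57],[0.0136,0.004,0.0094],75],[[-2.12,2.13,-4.6],[0.0129,0.0047,0.0101],75],[[-2.35,1.87,-4.64],[0.0121,0.0053,0.0108],75],[[-2.54,1.59,-4.67],[0.0112,0.0058,0.0114],75],[[-2.7,1.29,-4.71],[0.0104,0.0062,0.0119],75],[[-2.82,0.97,-4.75],[0.0096,0.0064,0.0125],75],[[0,0,0],[0,0,0],75]])

```text
time: 38.7
ee_pos: [0.3839, -0.0077, 0.136]
tcp_rot: [179.8, -45.0, -69.1]
wrist_force: [-0.9, 0.2, -0.7]
opening: 0.0639
grasp_force: 0.0
```

```bash
python3 - <<'E'
from h import *
np.set_printoptions(precision=4,suppress=True,linewidth=160)
st()
p,d,c=snap('wrist'); C=cloud(c,d)
for r in cut_out('jar0','wrist')[:3]:
    Y=C[r['mask']&(d>0)]; Y=Y[abs(Y[:,2]-.046)<.006]
    if len(Y)>50: print(r['score'],len(Y),Y.mean(0),cv2.minAreaRect(Y[:,:2].astype(np.float32)*1000))
T,r,a=jar(.4140,-.0879,-69.2); f=plan(T-.08*a,r); plan(T,r,frm=f)
E
```

```text
{'time': 38.7, 'q': [30.0214, -17.9095, -30.709, 86.4772, -44.2039, -77.0282], 'ee_pos': [0.3839, -0.0077, 0.136], 'tcp_rot': [179.7868, -44.9687, -69.088], 'wrist_force': [-0.8839, 0.2425, -0.7208], 'opening': 0.0639, 'grasp_force': 0.0}
0.87 4022 [ 0.4105 -0.0845  0.0453] ((412.5065612792969, -88.91349792480469), (46.01889419555664, 90.70248413085938), 21.889955520629883)
2 rows
each [[-0.04, 0.04, -0.08], [-0.0106, 0.0005, 0.0356]]
2 rows
each [[0.0, 0.0, 0.0], [0.0, -0.0, 0.04]]
```

Call:
servo_tool(moves=[[[0,0,0],[-0.0105,0,0.0355],75],[[0,0,0],[-0.0105,0.001,0.0355],75],[[0,0,0],[0,0,0.027],75],[[0,0,0],[0,0,0.027],75],[[0,0,0],[0,0,0.026],75],[[0,0,0],[0,0,0],75],[[0,0,0],[0,0,0],20],[[0,0,0],[0,0,0],20],[[0,0,0],[0,0,0],20],[[0,0,0],[0,0,0],20],[[0,0,0],[0,0,0],20],[[0,0,0],[0,0,0],20]])

```text
time: 40.0
ee_pos: [0.4166, -0.0923, 0.0162]
tcp_rot: [-179.7, -45.0, -69.3]
wrist_force: [-0.6, 2.6, 5.8]
opening: 0.0456
grasp_force: 38.5
```

```bash
python3 - <<'E'
from h import *
st(); o=get_obs(); print(Rt(o['tcp_rot']).inv().apply(np.array([.4135,-.0882,.023])-o['ee_pos']))
E
```

```text
{'time': 40.0, 'q': [15.5198, -19.2667, -45.2776, 58.4847, -44.6989, -97.5317], 'ee_pos': [0.4166, -0.0923, 0.0162], 'tcp_rot': [-179.7309, -44.9646, -69.3244], 'wrist_force': [-0.5548, 2.5833, 5.8335], 'opening': 0.0456, 'grasp_force': 38.4979}
[ 0.00126241  0.00143249 -0.0083333 ]
```

Call:
servo_tool(moves=[[[0,0,0],[0.01,0,-0.01],20],[[0,0,0],[0.02,0,-0.02],20],[[0,0,0],[0.025,0,-0.025],20],[[0,0,0],[0.025,0,-0.025],20],[[0,0,0],[0.025,0,-0.025],20],[[0,0,0],[0.015,0,-0.015],20],[[0,0,0],[0,0,0],20],[[0,0,0],[0,0,0],20]])

```text
time: 40.8
ee_pos: [0.4156, -0.0929, 0.1845]
tcp_rot: [-179.9, -44.9, -69.3]
wrist_force: [-0.0, 0.5, -1.1]
opening: 0.0456
grasp_force: 38.0
```

```bash
python3 - <<'E'
from h import *
st(); swing(*place(-.086,.21,-.0071,.0016),24)
E
```

```text
{'time': 40.8, 'q': [15.4476, -24.9099, -30.102, 79.3723, -44.6491, -97.5856], 'ee_pos': [0.4156, -0.0929, 0.1845], 'tcp_rot': [-179.8749, -44.9092, -69.252], 'wrist_force': [-0.0451, 0.4633, -1.0806], 'opening': 0.0456, 'grasp_force': 37.9781}
[ 15.4   5.4 -44.6 -97.6] [27.3 44.7  5.4 -5.5] [ 0.4156 -0.0929  0.1845] [0.5964 0.3076 0.2061]
24 rows
[[[1.73, -1.98, 4.61], [-0.0085, -0.013, -0.0097]], [[1.62, -2.1, 4.56], [-0.0099, -0.0125, -0.009]], [[1.5, -2.22, 4.5], [-0.0112, -0.0119, -0.0083]], [[1.37, -2.33, 4.45], [-0.0124, -0.0112, -0.0075]], [[1.22, -2.44, 4.39], [-0.0135, -0.0104, -0.0068]], [[1.07, -2.53, 4.33], [-0.0145, -0.0094, -0.006]], [[0.91, -2.61, 4.28], [-0.0155, -0.0084, -0.0051]], [[0.74, -2.69, 4.22], [-0.0163, -0.0073, -0.0043]], [[0.56, -2.75, 4.16], [-0.0169, -0.0061, -0.0034]], [[0.38, -2.79, 4.11], [-0.0175, -0.0049, -0.0025]], [[0.19, -2.83, 4.05], [-0.0179, -0.0036, -0.0016]], [[-0.01, -2.85, 3.99], [-0.0182, -0.0024, -0.0007]], [[-0.2, -2.85, 3.94], [-0.0183, -0.0011, 0.0002]], [[-0.4, -2.84, 3.88], [-0.0183, 0.0002, 0.0011]], [[-0.6, -2.82, 3.83], [-0.0182, 0.0014, 0.002]], [[-0.8, -2.77, 3.77], [-0.0179, 0.0026, 0.0029]], [[-1.0, -2.72, 3.72], [-0.0175, 0.0037, 0.0038]], [[-1.19, -2.65, 3.66], [-0.0171, 0.0047, 0.0047]], [[-1.38, -2.56, 3.61], [-0.0165, 0.0057, 0.0056]], [[-1.56, -2.45, 3.56], [-0.0158, 0.0066, 0.0064]], [[-1.73, -2.34, 3.51], [-0.0151, 0.0074, 0.0073]], [[-1.9, -2.21, 3.46], [-0.0143, 0.008, 0.0081]], [[-2.06, -2.06, 3.41], [-0.0135, 0.0086, 0.0089]], [[-2.2, -1.91, 3.36], [-0.0126, 0.009, 0.0097]]]
```

Call:
servo_tool(moves=[[[1.73,-1.98,4.61],[-0.0085,-0.013,-0.0097],20],[[1.62,-2.1,4.56],[-0.0099,-0.0125,-0.009],20],[[1.5,-2.22,4.5],[-0.0112,-0.0119,-0.0083],20],[[1.37,-2.33,4.45],[-0.0124,-0.0112,-0.0075],20],[[1.22,-2.44,4.39],[-0.0135,-0.0104,-0.0068],20],[[1.07,-2.53,4.33],[-0.0145,-0.0094,-0.006],20],[[0.91,-2.61,4.28],[-0.0155,-0.0084,-0.0051],20],[[0.74,-2.69,4.22],[-0.0163,-0.0073,-0.0043],20],[[0.56,-2.75,4.16],[-0.0169,-0.0061,-0.0034],20],[[0.38,-2.79,4.11],[-0.0175,-0.0049,-0.0025],20],[[0.19,-2.83,4.05],[-0.0179,-0.0036,-0.0016],20],[[-0.01,-2.85,3.99],[-0.0182,-0.0024,-0.0007],20]])

```text
time: 42.0
ee_pos: [0.5058, 0.1077, 0.1934]
tcp_rot: [-148.7, 1.5, -111.2]
wrist_force: [0.1, 0.1, -0.5]
opening: 0.0456
grasp_force: 38.0
```

Call:
servo_tool(moves=[[[-0.2,-2.85,3.94],[-0.0183,-0.0011,0.0002],20],[[-0.4,-2.84,3.88],[-0.0183,0.0002,0.0011],20],[[-0.6,-2.82,3.83],[-0.0182,0.0014,0.002],20],[[-0.8,-2.77,3.77],[-0.0179,0.0026,0.0029],20],[[-1,-2.72,3.72],[-0.0175,0.0037,0.0038],20],[[-1.19,-2.65,3.66],[-0.0171,0.0047,0.0047],20],[[-1.38,-2.56,3.61],[-0.0165,0.0057,0.0056],20],[[-1.56,-2.45,3.56],[-0.0158,0.0066,0.0064],20],[[-1.73,-2.34,3.51],[-0.0151,0.0074,0.0073],20],[[-1.9,-2.21,3.46],[-0.0143,0.008,0.0081],20],[[-2.06,-2.06,3.41],[-0.0135,0.0086,0.0089],20],[[-2.2,-1.91,3.36],[-0.0126,0.009,0.0097],20]])

```text
time: 43.2
ee_pos: [0.5958, 0.3077, 0.2035]
tcp_rot: [179.8, 44.9, -145.2]
wrist_force: [-0.1, 0.0, -0.5]
opening: 0.0455
grasp_force: 38.0
```

Call:
servo_tool(moves=[[[0,0,0],[0,0,0],20],[[0,0,0],[0,0,0],20]])

```text
time: 43.4
ee_pos: [0.5956, 0.3067, 0.204]
tcp_rot: [-179.8, 44.8, -144.9]
wrist_force: [-0.1, -1.0, -1.0]
opening: 0.0452
grasp_force: 38.0
```

```bash
python3 - <<'E'
from h import *
np.set_printoptions(precision=4,suppress=True,linewidth=160)
st(); p1,R1=place(-.086,.12,-.0071,.0016); rp=R1.as_euler('xyz',degrees=True); plan(p1,rp,n=1)
p,d,c=snap('top'); C=cloud(c,d)
for r in cut_out('jar0','top')[:4]:
    Y=C[r['mask']&(d>0)]; t=np.percentile(Y[:,2],70); Y=Y[abs(Y[:,2]-t)<.007]
    if len(Y)>30: print(r['score'],len(Y),Y.mean(0),cv2.minAreaRect(Y[:,:2].astype(np.float32)*1000))
print(np.r_[O,0]-.086*EY)
E
```

```text
{'time': 43.4, 'q': [23.9903, -20.5233, -29.3396, 36.9095, 7.6714, -7.9507], 'ee_pos': [0.5956, 0.3067, 0.204], 'tcp_rot': [-179.8467, 44.7976, -144.8711], 'wrist_force': [-0.0713, -0.99, -0.9506], 'opening': 0.0452, 'grasp_force': 37.9511}
1 rows
each [[-0.06, -0.2, 0.09], [0.0611, 0.0004, 0.0632]]
0.74 291 [0.589  0.3033 0.2518] ((589.6053466796875, 303.5328063964844), (46.35781478881836, 46.043766021728516), 35.069644927978516)
0.73 217 [0.493  0.4428 0.119 ] ((493.8677978515625, 443.216552734375), (45.000606536865234, 45.53614807128906), 32.81513595581055)
[0.5913 0.3041 0.    ]
```

Aligned over peg0 to within about 2 mm and upright; lowering.

Call:
servo_tool(moves=[[[0,-0.2,0.1],[0.0145,0.0004,0.0155],20],[[0,0,0],[0.015,0,0.015],20],[[0,0,0],[0.01,0,0.01],20],[[0,0,0],[0.01,0,0.01],20],[[0,0,0],[0.01,0,0.01],20],[[0,0,0],[0.01,0,0.01],20],[[0,0,0],[0.01,0,0.01],20],[[0,0,0],[0.005,0,0.005],20],[[0,0,0],[0,0,0],20],[[0,0,0],[0,0,0],20]])

```text
time: 44.5
ee_pos: [0.5972, 0.3085, 0.087]
tcp_rot: [180.0, 45.3, -145.1]
wrist_force: [0.8, 0.1, -0.4]
opening: 0.046
grasp_force: 38.0
```

```bash
python3 - <<'E'
from h import *
st(); p2,R=place(-.086,.075,-.0077,.0016); plan(p2,R.as_euler('xyz',degrees=True),n=1)
E
```

```text
{'time': 44.5, 'q': [24.052, -16.578, -39.9354, 21.9046, 7.723, -7.6903], 'ee_pos': [0.5972, 0.3085, 0.087], 'tcp_rot': [179.9667, 45.2601, -145.0894], 'wrist_force': [0.7893, 0.1254, -0.4004], 'opening': 0.046, 'grasp_force': 37.9567}
1 rows
each [[-0.03, 0.26, -0.06], [0.0121, -0.0003, 0.0109]]
```

Call:
servo_tool(moves=[[[0,0.2,0],[0.005,0,0.004],20],[[0,0,0],[0.003,0,0.003],20],[[0,0,0],[0.0015,0,0.0015],20],[[0,0,0],[0,0,0],20],[[0,0,0],[0,0,0],20]])

```text
time: 45.0
ee_pos: [0.5964, 0.308, 0.0735]
tcp_rot: [179.9, 45.0, -145.1]
wrist_force: [0.3, -0.2, -0.6]
opening: 0.0457
grasp_force: 38.0
```

Call:
servo_tool(moves=[[[0,0,0],[0.001,0,0.001],20],[[0,0,0],[0.001,0,0.001],20],[[0,0,0],[0,0,0],20],[[0,0,0],[0,0,0],20]])

```text
time: 45.4
ee_pos: [0.5964, 0.308, 0.0708]
tcp_rot: [179.9, 45.0, -145.1]
wrist_force: [-0.0, -0.3, -0.5]
opening: 0.0456
grasp_force: 38.0
```

Call:
servo_tool(moves=[[[0,0,0],[0.0007,0,0.0007],20],[[0,0,0],[0.0007,0,0.0007],20],[[0,0,0],[0,0,0],20],[[0,0,0],[0,0,0],20]])

```text
time: 45.8
ee_pos: [0.5973, 0.3085, 0.0708]
tcp_rot: [180.0, 45.2, -145.1]
wrist_force: [-2.0, -0.4, 6.2]
opening: 0.0458
grasp_force: 39.0
```

Contact at the expected height. Release and withdraw.

Call:
servo_tool(moves=[[[0,0,0],[0,0,0],62],[[0,0,0],[0,0,0],62],[[0,0,0],[0,0,0],72],[[0,0,0],[0,0,0],72],[[0,0,0],[0,0,-0.01],72],[[0,0,0],[0,0,-0.03],72],[[0,0,0],[0,0,-0.04],72],[[0,0,0],[0,0,-0.04],72],[[0,0,0],[0,0,-0.04],72],[[0,0,0],[-0.02,0,-0.04],72],[[0,0,0],[0,0,0],72],[[0,0,0],[0,0,0],72]])

```text
time: 47.0
ee_pos: [0.492, 0.2348, 0.2265]
tcp_rot: [-180.0, 45.2, -145.1]
wrist_force: [0.2, 0.9, -0.4]
opening: 0.0615
grasp_force: 0.0
```

```bash
python3 - <<'E'
from h import *
np.set_printoptions(precision=4,suppress=True,linewidth=160)
st()
for cam in ('top','side'):
  p,d,c=snap(cam); C=cloud(c,d)
  for r in cut_out('jar0',cam)[:4]:
    Y=C[r['mask']&(d>0)]; t=np.percentile(Y[:,2],80); Y=Y[abs(Y[:,2]-t)<.007]
    if len(Y)>30: print(cam,r['score'],len(Y),Y.mean(0),cv2.minAreaRect(Y[:,:2].astype(np.float32)*1000))
uv=proj(c,np.r_[O,.06])[0].astype(int); s=p[max(0,uv[1]-75):uv[1]+75,uv[0]-75:uv[0]+75]; a=cv2.resize(s,(600,600)); save(a,'s9.png')
p,d,c=snap('top'); save(p,'top9.png')
E
```

```text
{'time': 47.0, 'q': [20.0544, -40.2024, -38.6843, 47.2824, 10.4773, -10.5908], 'ee_pos': [0.492, 0.2348, 0.2265], 'tcp_rot': [-179.9879, 45.2084, -145.0816], 'wrist_force': [0.158, 0.8644, -0.3732], 'opening': 0.0615, 'grasp_force': 0.0}
top 0.88 217 [0.4933 0.4427 0.1189] ((494.159423828125, 443.0997619628906), (45.05908203125, 45.23286819458008), 32.3890380859375)
top 0.56 224 [0.5904 0.3055 0.1189] ((590.4622802734375, 305.080810546875), (47.062416076660156, 45.16820526123047), 33.623268127441406)
side 0.88 235 [0.4949 0.4486 0.1215] ((494.9815368652344, 445.8919982910156), (47.36809539794922, 48.953346252441406), 36.688411712646484)
side 0.7 185 [0.5934 0.309  0.1218] ((593.5358276367188, 306.455078125), (47.433074951171875, 47.12196731567383), 34.99345016479492)
```

View pics/s9.png

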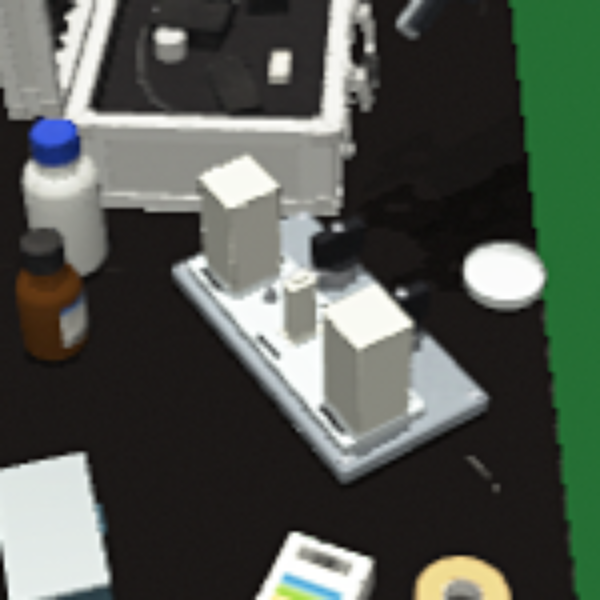

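View pics/top9.png

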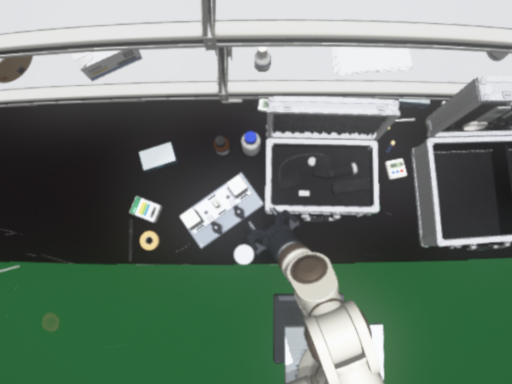

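Both jars stand flush on the outer pegs, in the crop at (240,225) and (367,360). The plate and clamps are still in place, the bystanders are unmoved, and no jar is left on the bench.

```bash
python3 -c "
from workcell import job_done; print(job_done())"
```

```text
the job is handed in; nothing more can be done
None
```

The job is handed in at about 47 s: the plate is seated flush on the pins, both clamps are turned to their stops, and the two jars present stand mouth-down on the outer pegs, with the other things on the bench left where they were.

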